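# Square up the cured cement prisms

## Task

Pull the curing drawer out to its stop, take out every cement prism in it, and line these up with the two lying loose on the bench in one straight, tight row in the corner of the steel fence: side by side without gaps, the first against the short leg, all with one end flush against the long leg. Push the emptied drawer fully home and leave everything else on the bench where it is.

Things in the scene. Friction and masses are not known exactly. Their poses are not given: they have to be found in the camera images.
- handle (a point): middle of the drawer's handle: a steel bar 12 mm in diameter, 120 mm long, level and parallel to the drawer front, 75 mm above the bench, its axis standing 38 mm out from the drawer front (32 mm of free space behind the bar); joined to the front at both ends. The x axis points into the cabinet, so the drawer slides out along -x. Open to the sky: the drawer front's top edge is at 92 mm and the cabinet's top at 100 mm
- drawer (a joint): how far the drawer is pulled out, m: 0 fully home, 0.19 at its stop (it starts home or up to 10 mm ajar). It slides with about 2.5 N of friction and stays where it is left
- tray (a point): middle of the drawer's floor, on its upper face, 18 mm above the bench, x as for the handle. The floor measures 194 mm (x) by 256 mm (y); side and rear walls stand only 22 mm above it (6 mm thick), the front 74 mm. The prisms in it lie roughly along x, side by side; with the drawer at its stop all of the floor is in front of the cabinet
- cabinet: grey curing cabinet fixed on the bench, 300 x 300 mm, 100 mm tall; origin on the bench, 130 mm behind the front opening, midway across; x points to its back
- square: dark steel squaring fence, an L of 20 mm wide, 30 mm high bars fixed on the bench. Origin: the inner corner, at bench height. The long leg runs from it along +y (300 mm), its inner face in the plane x = 0; the short leg runs along -x (150 mm), its inner face in the plane y = 0. The row belongs on the bare bench inside the L, at x < 0, y > 0
- prism0: grey cement prism, 160 x 40 x 40 mm, about 0.55 kg; origin at its centre, x along its length; starts lying in the drawer (2 or 3 of prism0, prism1, prism2 are present)
- prism1: grey cement prism, 160 x 40 x 40 mm, about 0.55 kg; origin at its centre, x along its length; starts lying in the drawer (2 or 3 of prism0, prism1, prism2 are present)
- prism2: grey cement prism, 160 x 40 x 40 mm, about 0.55 kg; origin at its centre, x along its length; starts lying in the drawer (2 or 3 of prism0, prism1, prism2 are present)
- prism3: grey cement prism, 160 x 40 x 40 mm, about 0.55 kg; origin at its centre, x along its length; starts lying askew on the bench near the fence
- prism4: grey cement prism, 160 x 40 x 40 mm, about 0.55 kg; origin at its centre, x along its length; starts lying askew on the bench near the fence
- oil_bottle: white round bottle of mould oil, black cap, 60 mm diameter, 170 mm tall; origin at the centre of its underside. To be left alone
- brush: hand brush lying flat, about 200 mm long; origin at the underside near its middle. To be left alone
- bowl: steel mixing bowl, 120 mm wide, 55 mm tall; origin at the centre of its underside. To be left alone
- mould: copper-coloured three-compartment cube mould, 200 x 90 x 62 mm, 2.2 kg; origin at the centre of its underside. To be left alone
- float_tool: steel finishing float lying flat, blade 160 x 70 mm with a wooden bow handle up to 42 mm high; origin at the centre of the blade's underside. To be left alone
- cube_a: 50 mm cement cube; origin at the centre of its underside. Not one of the prisms. To be left alone
- cube_b: second 50 mm cement cube; origin at the centre of its underside. Not one of the prisms. To be left alone
Things that resemble listed ones, but are neither listed nor needed, are in the scene too. What is shaped like the prism4 but orange is not meant.

How it is judged:
On the way:
1. the drawer is pulled out to its stop (within 6 mm) (value of joint drawer above 0.184 m), for 0.2 s.
At the end, for the whole second after the job is handed in: Every prism lies flat on the bench, one end within 4 mm of the long leg, parallel to the short leg within 0.045 rad; the row starts within 5 mm of the short leg with no empty place, gaps between neighbours averaging under 3 mm; drawer home within 6 mm; all at rest (value of joint drawer below 0.006 m and x of prism0 in the frame of square between -0.085 and -0.077 m and angle between the x axis of each of prism0, prism1, prism2, prism3, prism4 and the x axis of square, either way round below 0.045 rad and height (world z) of prism0 between 0.016 and 0.025 m and linear speed of each of prism0, prism1, prism2, prism3, prism4 below 0.02 m/s and (y of prism0 in the frame of square between 0.016 and 0.025 m or (y of prism0 in the frame of square between 0.056 and 0.068 m and (y of prism1 in the frame of square between 0.016 and 0.025 m or y of prism2 in the frame of square between 0.016 and 0.025 m or y of prism3 in the frame of square between 0.016 and 0.025 m or y of prism4 in the frame of square between 0.016 and 0.025 m)) or (y of prism0 in the frame of square between 0.096 and 0.111 m and (y of prism1 in the frame of square between 0.056 and 0.068 m or y of prism2 in the frame of square between 0.056 and 0.068 m or y of prism3 in the frame of square between 0.056 and 0.068 m or y of prism4 in the frame of square between 0.056 and 0.068 m)) or (y of prism0 in the frame of square between 0.136 and 0.154 m and (y of prism1 in the frame of square between 0.096 and 0.111 m or y of prism2 in the frame of square between 0.096 and 0.111 m or y of prism3 in the frame of square between 0.096 and 0.111 m or y of prism4 in the frame of square between 0.096 and 0.111 m)) or (y of prism0 in the frame of square between 0.176 and 0.197 m and (y of prism1 in the frame of square between 0.136 and 0.154 m or y of prism2 in the frame of square between 0.136 and 0.154 m or y of prism3 in the frame of square between 0.136 and 0.154 m or y of prism4 in the frame of square between 0.136 and 0.154 m))) and x of prism1 in the frame of square between -0.085 and -0.077 m and height (world z) of prism1 between 0.016 and 0.025 m and (y of prism1 in the frame of square between 0.016 and 0.025 m or (y of prism1 in the frame of square between 0.056 and 0.068 m and (y of prism0 in the frame of square between 0.016 and 0.025 m or y of prism2 in the frame of square between 0.016 and 0.025 m or y of prism3 in the frame of square between 0.016 and 0.025 m or y of prism4 in the frame of square between 0.016 and 0.025 m)) or (y of prism1 in the frame of square between 0.096 and 0.111 m and (y of prism0 in the frame of square between 0.056 and 0.068 m or y of prism2 in the frame of square between 0.056 and 0.068 m or y of prism3 in the frame of square between 0.056 and 0.068 m or y of prism4 in the frame of square between 0.056 and 0.068 m)) or (y of prism1 in the frame of square between 0.136 and 0.154 m and (y of prism0 in the frame of square between 0.096 and 0.111 m or y of prism2 in the frame of square between 0.096 and 0.111 m or y of prism3 in the frame of square between 0.096 and 0.111 m or y of prism4 in the frame of square between 0.096 and 0.111 m)) or (y of prism1 in the frame of square between 0.176 and 0.197 m and (y of prism0 in the frame of square between 0.136 and 0.154 m or y of prism2 in the frame of square between 0.136 and 0.154 m or y of prism3 in the frame of square between 0.136 and 0.154 m or y of prism4 in the frame of square between 0.136 and 0.154 m))) and x of prism2 in the frame of square between -0.085 and -0.077 m and height (world z) of prism2 between 0.016 and 0.025 m and (y of prism2 in the frame of square between 0.016 and 0.025 m or (y of prism2 in the frame of square between 0.056 and 0.068 m and (y of prism0 in the frame of square between 0.016 and 0.025 m or y of prism1 in the frame of square between 0.016 and 0.025 m or y of prism3 in the frame of square between 0.016 and 0.025 m or y of prism4 in the frame of square between 0.016 and 0.025 m)) or (y of prism2 in the frame of square between 0.096 and 0.111 m and (y of prism0 in the frame of square between 0.056 and 0.068 m or y of prism1 in the frame of square between 0.056 and 0.068 m or y of prism3 in the frame of square between 0.056 and 0.068 m or y of prism4 in the frame of square between 0.056 and 0.068 m)) or (y of prism2 in the frame of square between 0.136 and 0.154 m and (y of prism0 in the frame of square between 0.096 and 0.111 m or y of prism1 in the frame of square between 0.096 and 0.111 m or y of prism3 in the frame of square between 0.096 and 0.111 m or y of prism4 in the frame of square between 0.096 and 0.111 m)) or (y of prism2 in the frame of square between 0.176 and 0.197 m and (y of prism0 in the frame of square between 0.136 and 0.154 m or y of prism1 in the frame of square between 0.136 and 0.154 m or y of prism3 in the frame of square between 0.136 and 0.154 m or y of prism4 in the frame of square between 0.136 and 0.154 m))) and x of prism3 in the frame of square between -0.085 and -0.077 m and height (world z) of prism3 between 0.016 and 0.025 m and (y of prism3 in the frame of square between 0.016 and 0.025 m or (y of prism3 in the frame of square between 0.056 and 0.068 m and (y of prism0 in the frame of square between 0.016 and 0.025 m or y of prism1 in the frame of square between 0.016 and 0.025 m or y of prism2 in the frame of square between 0.016 and 0.025 m or y of prism4 in the frame of square between 0.016 and 0.025 m)) or (y of prism3 in the frame of square between 0.096 and 0.111 m and (y of prism0 in the frame of square between 0.056 and 0.068 m or y of prism1 in the frame of square between 0.056 and 0.068 m or y of prism2 in the frame of square between 0.056 and 0.068 m or y of prism4 in the frame of square between 0.056 and 0.068 m)) or (y of prism3 in the frame of square between 0.136 and 0.154 m and (y of prism0 in the frame of square between 0.096 and 0.111 m or y of prism1 in the frame of square between 0.096 and 0.111 m or y of prism2 in the frame of square between 0.096 and 0.111 m or y of prism4 in the frame of square between 0.096 and 0.111 m)) or (y of prism3 in the frame of square between 0.176 and 0.197 m and (y of prism0 in the frame of square between 0.136 and 0.154 m or y of prism1 in the frame of square between 0.136 and 0.154 m or y of prism2 in the frame of square between 0.136 and 0.154 m or y of prism4 in the frame of square between 0.136 and 0.154 m))) and x of prism4 in the frame of square between -0.085 and -0.077 m and height (world z) of prism4 between 0.016 and 0.025 m and (y of prism4 in the frame of square between 0.016 and 0.025 m or (y of prism4 in the frame of square between 0.056 and 0.068 m and (y of prism0 in the frame of square between 0.016 and 0.025 m or y of prism1 in the frame of square between 0.016 and 0.025 m or y of prism2 in the frame of square between 0.016 and 0.025 m or y of prism3 in the frame of square between 0.016 and 0.025 m)) or (y of prism4 in the frame of square between 0.096 and 0.111 m and (y of prism0 in the frame of square between 0.056 and 0.068 m or y of prism1 in the frame of square between 0.056 and 0.068 m or y of prism2 in the frame of square between 0.056 and 0.068 m or y of prism3 in the frame of square between 0.056 and 0.068 m)) or (y of prism4 in the frame of square between 0.136 and 0.154 m and (y of prism0 in the frame of square between 0.096 and 0.111 m or y of prism1 in the frame of square between 0.096 and 0.111 m or y of prism2 in the frame of square between 0.096 and 0.111 m or y of prism3 in the frame of square between 0.096 and 0.111 m)) or (y of prism4 in the frame of square between 0.176 and 0.197 m and (y of prism0 in the frame of square between 0.136 and 0.154 m or y of prism1 in the frame of square between 0.136 and 0.154 m or y of prism2 in the frame of square between 0.136 and 0.154 m or y of prism3 in the frame of square between 0.136 and 0.154 m)))); the robot touches nothing.
It fails at once if a bystander is moved more than 40 mm (distance of any of oil_bottle, brush, bowl, mould, float_tool, cube_a, cube_b from where it was at the start of the episode above 0.04 m).
Of prism0, prism1, prism2 only 2 to 3 are there at a start; the rules pass over those that are not, and their reading is None.
At some moment in a run one of prism3, prism4 may be knocked a few centimetres aside while the robot is not near it.
Once in a run the grip may slacken for a moment while it holds something.
It also fails if it takes over 210 s, if anything falls off the work surface, if the arm or the gripper's body presses on something with over 40 N, if the wrist force passes 120 N, or if a joint passes its speed limit or range.

## Robot

A 7-joint arm with a two-finger parallel gripper is mounted at the origin on the work surface. World frame = base frame: x ahead of the robot, y to its left, z up, the work surface at z = 0. Lengths are in m, angles in rad, forces in N, time in s.
With the tool pointing down it reaches from about 0.425 to 0.925 m from the base axis. Payload 6.8 kg.
Tool frame: the origin (TCP) lies on the front face of the gripper's body, between the roots of the fingers; the fingertips stand 73 mm ahead of it and the grasp point (between the pads) lies 54 mm ahead of it; z points along the fingers, y is the line along which they close (so a half turn about z gives the same grasp; the last joint's range is limited). The gripper opens to 85 mm and grips with 20 to 120 N. Pads are 22 mm wide; open, the fingers measure 114 mm over their backs; the gripper's body (76 mm by 85 mm) begins 54 mm behind the grasp point. The pads swing forward as they close: fully open they stand 13 mm farther back than shut.
Start: joints at [-1.244, 0.477, 0.022, 1.555, -0.011, 1.109, -0.083], TCP at [0.284, 0.612, 0.304] pointing down, gripper open.
Joint ranges: [-2.96, 2.96], [-0.34, 2.1], [-1.41, 1.46], [0.24, 2.44], [-1.37, 4.51], [0.17, 1.92], [-2.96, 2.96]. Speed limits (rad/s): [2.39, 2.39, 3.14, 3.14, 3.14, 3.14, 3.14].

## Interface

Orientations are given as a unit quaternion [w, x, y, z].
In Python, from station import bot, optics gives the robot as it stands.
- The arm moves only by the tool drive_tool, never from a script. Its argument "deltas" is a list of rows, each an object with "gripper": the closure in counts, from 0 (fully open) to 255 (shut); "offset": the shift along the tool's x, y, z in units of 1000 mm (1.0 is 1000 mm), a list of three; "angular": the turn, a rotation vector about the tool's x, y, z in units of 45 degrees (1.0 is 45 degrees), a list of three. In form: [{"gripper": gripper, "offset": [dx, dy, dz], "angular": [rx, ry, rz]}, ...]. A call has 1 to 5 rows; each row is the pose to reach, as a shift and turn from the pose commanded when the call began, along the tool's axes at that moment; what a row does not reach only later rows make up. A row lasts 1/10 s, in which the tool goes at most 50 mm and 8.59 degrees, less where a joint would pass 70% of its speed; a pose out of reach is approached as far as the arm can. A call with a number of a shift or a turn outside -1 to 1 is refused whole. A call with a gripper value outside its range is refused whole. The fingers move at their own pace and stop on an object; "grip_force" is the grip in N (left out, the last holds). Time passes only in rows, so rows that repeat a pose let the fingers close. It gives the time, the measured TCP pose, the force, the opening and the grip force at its end, in the units of the state.
- bot.get_obs(): the state, without advancing time (a new reading comes with each control period).
- optics.read_camera(name): name is "side" or "top"; returns the picture (420x560x3 uint8, blue, green, red); there is no depth.
- optics.camera_model(name): a dict with "fx", "fy", "cx", "cy" (pixels), "cam_to_world" (4x4, takes a point from camera to world coordinates). Camera axes: x right, y up, looking along -z (the intrinsics and any distortion apply to the point x, -y, -z); pixel columns grow to the right and rows downward; lengths in m; the calibration is good to about 2 mm. A picture is of the moment at which its call begins. camera_model takes no time and is no camera call.
- bot.hand_in(): hands the job in; it is judged then, once.
The state is a dict: "t": time; "q": joint angles; "joint_vel": joint speeds; "joint_torque": joint torques, N m; "eef_pos": TCP position; "tool_rot": TCP orientation; "contact_force": force on the tool from outside, world axes, zero at the start; "torque": the same for the moment, N m; "gripper_width": opening from 0.0 (shut) to 1.0 (fully open); "grasp_force": force on a finger pad.
Only numpy, scipy, OpenCV 4.12 (cv2) and the standard library are available. Lean on these libraries where they do the work, as an engineer would, in place of code of your own. Each camera call takes 0.05 s, during which the arm holds its last target. There are 200 camera calls.

## Working session

There is one attempt and no reset: what is moved stays moved. The work goes in short steps, Python scripts to look and compute and a tool call to move; the robot and the scene stay as the last step left them, time stands still between calls to the robot, and variables do not carry over. Pictures are saved under pics/ and viewed, at most 14 in all, crops included, and the job is handed in when it is done.

Besides the shell and the picture viewer there is one more tool, called after "Call:" by a JSON object that holds its "op" and its "data", one argument or row to a line. drive_tool: Moves the arm, as the interface text tells. Its arguments: {"type":"object","properties":{"deltas":{"type":"array"},"grip_force":{"type":"number"}},"required":["deltas"]}

```bash
mkdir -p pics; ls
python3 - <<'E'
from station import bot, optics
import cv2, numpy as np
for n in ("top","side"):
    im=optics.read_camera(n); cv2.imwrite(f"pics/{n}0.png",im)
    print(n,optics.camera_model(n))
print(bot.get_obs())
E
```

```text
pics
top {'fx': 516.0166517443871, 'fy': 516.0166517443871, 'cx': 282.6220818747546, 'cy': 210.88419385219927, 'cam_to_world': array([[-2.80267282e-02,  9.83650630e-01, -1.77893057e-01,
         2.17847456e-01],
       [-9.99474437e-01, -3.04757685e-02, -1.10488320e-02,
         9.47472021e-05],
       [-1.62896182e-02,  1.77489900e-01,  9.83987796e-01,
         1.58394007e+00],
       [ 0.00000000e+00,  0.00000000e+00,  0.00000000e+00,
         1.00000000e+00]])}
side {'fx': 440.61679249573797, 'fy': 440.61679249573797, 'cx': 279.74892409878305, 'cy': 213.54695889157549, 'cam_to_world': array([[ 0.82651057,  0.42639058, -0.36752055,  0.01242497],
       [-0.5628088 ,  0.61287725, -0.55464199, -0.7165855 ],
       [-0.01124914,  0.66526127,  0.74652589,  1.07596897],
       [ 0.        ,  0.        ,  0.        ,  1.        ]])}
{'t': 0.1, 'q': array([-1.24408116,  0.47774106,  0.02236773,  1.556377  , -0.01151092,
        1.10929907, -0.0831039 ]), 'joint_vel': array([ 0.00037194, -0.00320263, -0.00064642, -0.00276048, -0.00049652,
        0.00069751, -0.00019172]), 'joint_torque': array([ 4.89112252e-03, -5.97755671e+01,  1.61414500e+00, -2.81952095e+01,
        1.29016803e-02,  5.14056665e-03,  2.18862262e-07]), 'eef_pos': array([0.28417376, 0.61179674, 0.30299717]), 'tool_rot': array([-1.20751483e-04,  2.15704391e-01,  9.76458343e-01, -8.39352272e-04]), 'contact_force': array([ 0.43071209,  0.28917114, -0.28245689]), 'torque': array([-0.00240934,  0.00030227,  0.02670607]), 'grasp_force': 0.0, 'gripper_width': 0.997735321996529}
```

View pics/top0.png

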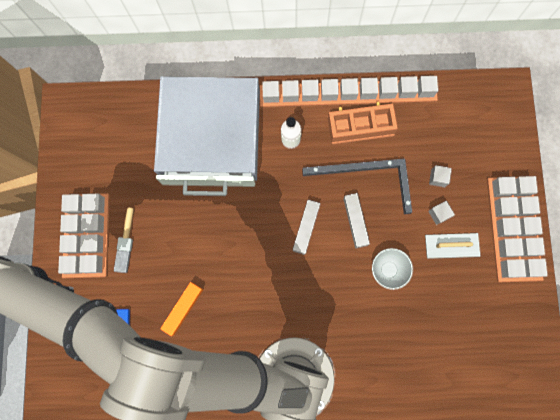

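View pics/side0.png

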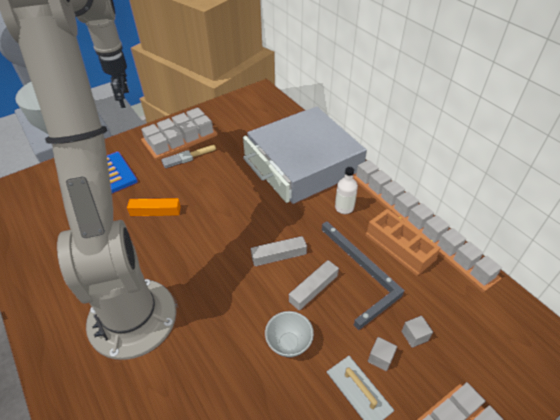

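The top view shows the drawer handle at about (205,190). The fence corner is at about (403,163), its long leg runs left to (303,170) and its short leg down to (408,212). The grey loose prisms are at (307,227) and (357,220). The orange look-alike at (181,308) is not meant. I'll confirm both areas in enlarged crops.

```bash
cat > h.py <<'E'
from station import bot, optics
import cv2, numpy as np
from scipy.spatial.transform import Rotation as R
def px2w(n,pts,z):
    m=optics.camera_model(n);T=m["cam_to_world"];p=np.atleast_2d(np.array(pts,float))
    d=np.c_[(p[:,0]-m["cx"])/m["fx"],-(p[:,1]-m["cy"])/m["fy"],-np.ones(len(p))]@T[:3,:3].T
    return T[:3,3]+d*((z-T[2,3])/d[:,2])[:,None]
def w2px(n,P):
    m=optics.camera_model(n);T=m["cam_to_world"];c=(np.atleast_2d(P)-T[:3,3])@T[:3,:3]
    return np.c_[m["cx"]+m["fx"]*c[:,0]/-c[:,2],m["cy"]-m["fy"]*c[:,1]/-c[:,2]]
def rot(o): q=o["tool_rot"]; return R.from_quat([q[1],q[2],q[3],q[0]])
def down(yaw): # tool z down, tool y (closing line) at world angle yaw
    y=np.array([np.cos(yaw),np.sin(yaw),0]);z=np.array([0,0,-1.]);return R.from_matrix(np.c_[np.cross(y,z),y,z])
def delta(pos,yaw,o=None):
    """shift/turn in tool axes and units to bring TCP to pos with closing line at yaw (nearest half turn)"""
    o=o or bot.get_obs();r=rot(o)
    t=[(r.inv()*down(yaw+k*np.pi)).as_rotvec() for k in (0,1)];t=min(t,key=np.linalg.norm)
    return np.round(r.inv().apply(np.array(pos)-o["eef_pos"]),4),np.round(t/(np.pi/4),3)
def crop(n,x0,y0,x1,y1,s,name,im=None):
    im=optics.read_camera(n) if im is None else im
    cv2.imwrite(f"pics/{name}.png",cv2.resize(im[y0:y1,x0:x1],None,fx=s,fy=s,interpolation=cv2.INTER_CUBIC))
E
python3 - <<'E'
from h import *
im=cv2.imread("pics/top0.png")
crop("top",290,145,420,260,5,"c1",im)
crop("top",145,65,275,205,4,"c2",im)
E
```

```text
(no output)
```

View pics/c1.png

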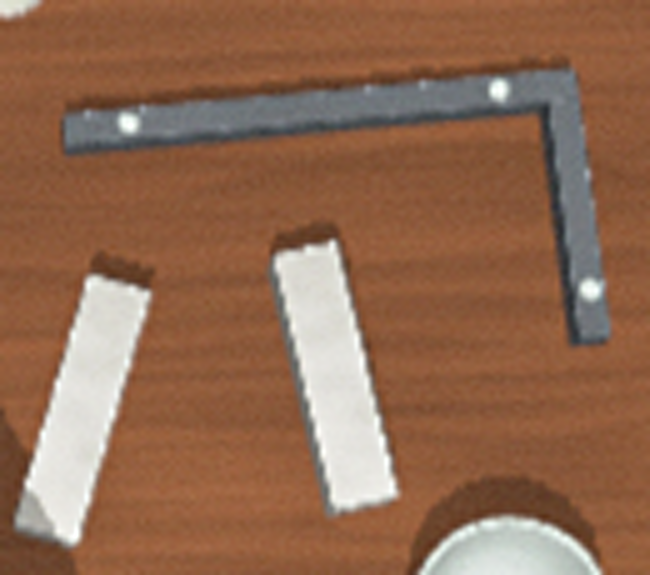

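View pics/c2.png

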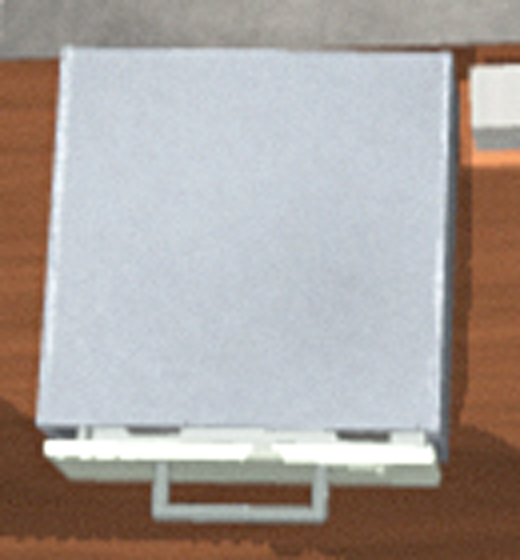

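Both grey loose prisms are confirmed: crop 1 centres are about (83,410) and (335,378). The inner fence corner is at (543,105). In crop 2 the handle bar runs (155,514)–(325,513). Next I'll fit poses.

```bash
cat >> h.py <<'E'
from scipy.optimize import least_squares
def fit(n,model,pix,x0):
    model=np.array(model,float);pix=np.array(pix,float)
    def P(p): c,s=np.cos(p[2]),np.sin(p[2]);return np.c_[p[0]+c*model[:,0]-s*model[:,1],p[1]+s*model[:,0]+c*model[:,1],model[:,2]]
    r=least_squares(lambda p:(w2px(n,P(p))-pix).ravel(),x0)
    return np.round(r.x,4),np.round(np.abs(r.fun).max(),2)
def un(pts,s,x0,y0): return (np.array(pts,float)+.5)/s-.5+[x0,y0]
PR=[(.08,.02,.04),(.08,-.02,.04),(-.08,-.02,.04),(-.08,.02,.04)]
E
python3 - <<'E'
from h import *
f=un([(575,68),(64,110),(608,337),(65,153),(545,112)],5,290,145)
print(fit("top",[(.02,-.02,.03),(.02,.3,.03),(-.15,-.02,.03),(0,.3,0),(0,0,0)],f,[.65,-.35,0]))
print("A",fit("top",PR,un([(90,275),(152,290),(78,545),(19,526)],5,290,145),[.5,-.05,0]))
print("B",fit("top",PR,un([(277,257),(338,240),(398,494),(334,511)],5,290,145),[.5,-.2,0]))
print("cab",fit("top",[(.17,.15,.1),(.17,-.15,.1),(-.13,.15,.1),(-.13,-.15,.1)],un([(65,50),(452,52),(37,425),(437,432)],4,145,65),[.8,.3,0]))
h=px2w("top",un([(155,514),(325,513)],4,145,65),.075);print(h,h.mean(0))
o=bot.get_obs();print(o["eef_pos"],rot(o).as_matrix().round(3))
E
```

```text
(array([ 0.6323, -0.3483,  0.0505]), np.float64(1.15))
A (array([ 0.4478, -0.0537, -0.3118]), np.float64(0.56))
B (array([ 0.4637, -0.2064,  0.1742]), np.float64(0.56))
cab (array([ 0.7408,  0.2402, -0.0514]), np.float64(0.67))
[[0.5539825  0.31315669 0.075     ]
 [0.55071806 0.18546339 0.075     ]] [0.55235028 0.24931004 0.075     ]
[0.28417376 0.61179674 0.30299717] [[-0.907  0.421 -0.001]
 [ 0.421  0.907 -0.002]
 [-0.    -0.002 -1.   ]]
```

```bash
cat >> h.py <<'E'
def plan(wps,o=None):
    """wps: list of (pos,yaw); prints one call per leg, split to <=.23 m and <=40 deg"""
    o=o or bot.get_obs();p=o["eef_pos"];r=rot(o)
    for i,(q,yaw) in enumerate(wps):
        q=np.array(q,float);t=min([(r.inv()*down(yaw+k*np.pi)).as_rotvec() for k in (0,1)],key=np.linalg.norm)
        n=int(max(1,np.ceil(np.linalg.norm(q-p)/.23),np.ceil(np.linalg.norm(t)/.70)))
        for k in range(n):
            d=r.inv().apply((q-p)/n)
            print(i,"off",d.round(4).tolist(),"ang",(t/n/(np.pi/4)).round(3).tolist());r=r*R.from_rotvec(t/n)
        p=q
def st(): o=bot.get_obs();y=rot(o).as_matrix()[:,1];print("t",round(o["t"],1),"pos",o["eef_pos"].round(4),"yaw",np.arctan2(y[1],y[0]).round(3),"F",o["contact_force"].round(1),"w",round(o["gripper_width"],3),"g",round(o["grasp_force"],1))
E
python3 - <<'E'
from h import *
plan([((.552,.249,.25),-.051),((.552,.249,.129),-.051),((.552-.19,.249+.0097,.129),-.051)])
E
```

```text
0 off [-0.1979, -0.1081, 0.0267] ang [-0.001, 0.001, 0.756]
0 off [-0.2245, 0.0211, 0.0266] ang [-0.001, 0.001, 0.756]
1 off [-0.0, -0.0, 0.121] ang [0.0, -0.0, -0.0]
2 off [0.0, -0.1902, 0.0] ang [-0.0, -0.0, 0.0]
```

Call:
{"op": "drive_tool", "data": {
  "deltas": [
    {"gripper": 165, "offset": [-0.198, -0.108, 0.027], "angular": [0, 0, 0.756]},
    {"gripper": 165, "offset": [-0.198, -0.108, 0.027], "angular": [0, 0, 0.756]},
    {"gripper": 165, "offset": [-0.198, -0.108, 0.027], "angular": [0, 0, 0.756]},
    {"gripper": 165, "offset": [-0.198, -0.108, 0.027], "angular": [0, 0, 0.756]},
    {"gripper": 165, "offset": [-0.198, -0.108, 0.027], "angular": [0, 0, 0.756]}
  ],
  "grip_force": 30
}}

```text
t: 0.6
eef_pos: [0.4212, 0.426, 0.2762]
tool_rot: [0.001, 0.496, 0.868, -0.001]
contact_force: [-0.4, 0.4, -0.2]
gripper_width: 0.354
grasp_force: 0.0
```

Call:
{"op": "drive_tool", "data": {
  "deltas": [
    {"gripper": 165, "offset": [-0.2245, 0.021, 0.027], "angular": [0, 0, 0.756]},
    {"gripper": 165, "offset": [-0.2245, 0.021, 0.027], "angular": [0, 0, 0.756]},
    {"gripper": 165, "offset": [-0.2245, 0.021, 0.027], "angular": [0, 0, 0.756]},
    {"gripper": 165, "offset": [-0.2245, 0.021, 0.027], "angular": [0, 0, 0.756]},
    {"gripper": 165, "offset": [-0.2245, 0.021, 0.027], "angular": [0, 0, 0.756]}
  ]
}}

```text
t: 1.1
eef_pos: [0.5542, 0.2445, 0.2494]
tool_rot: [0.001, 0.728, 0.685, -0.001]
contact_force: [-0.5, -0.3, 1.2]
gripper_width: 0.356
grasp_force: 0.0
```

Run:
```python
from h import *
st(); crop("top",145,150,295,262,5,"d1")
plan([((.552,.249,.129),-.051)])
```

```text
t 1.1 pos [0.5542 0.2445 0.2494] yaw -0.061 F [-0.5 -0.3  1.2] w 0.356 g 0.0
0 off [0.0083, -0.0048, 0.1201] ang [0.002, 0.006, -0.013]
```

View pics/d1.png

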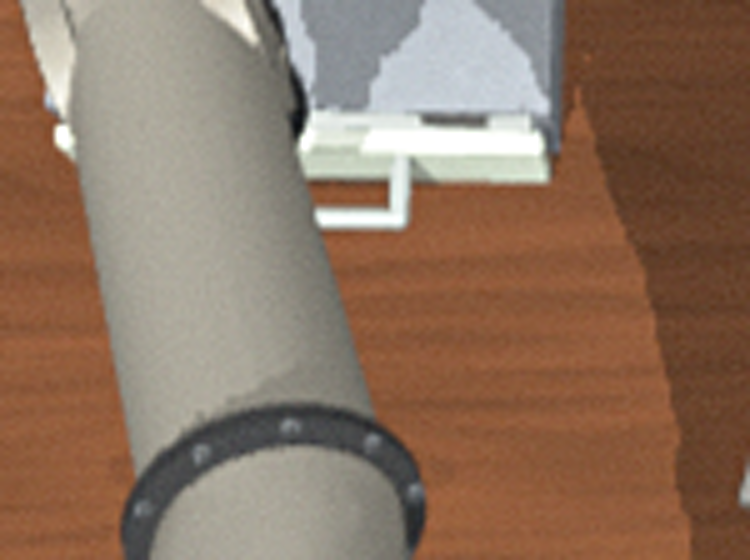

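The arm hides the handle, so I'll go down in small steps and watch the force.

Call:
{"op": "drive_tool", "data": {
  "deltas": [
    {"gripper": 165, "offset": [0.004, -0.002, 0.03], "angular": [0, 0, 0]},
    {"gripper": 165, "offset": [0.004, -0.002, 0.06], "angular": [0, 0, 0]},
    {"gripper": 165, "offset": [0.004, -0.002, 0.08], "angular": [0, 0, 0]},
    {"gripper": 165, "offset": [0.004, -0.002, 0.08], "angular": [0, 0, 0]}
  ]
}}

```text
t: 1.55
eef_pos: [0.5483, 0.2531, 0.1668]
tool_rot: [-0.001, 0.725, 0.689, -0.003]
contact_force: [-0.8, 0.0, 0.4]
gripper_width: 0.351
grasp_force: 0.0
```

Run:
```python
from h import *
st(); crop("side",225,110,345,210,6,"d2")
plan([((.552,.249,.129),-.051)])
```

```text
t 1.6 pos [0.5483 0.2531 0.1668] yaw -0.051 F [-0.8  0.   0.4] w 0.351 g 0.0
0 off [-0.0042, 0.0029, 0.0396] ang [-0.004, 0.002, -0.0]
```

View pics/d2.png

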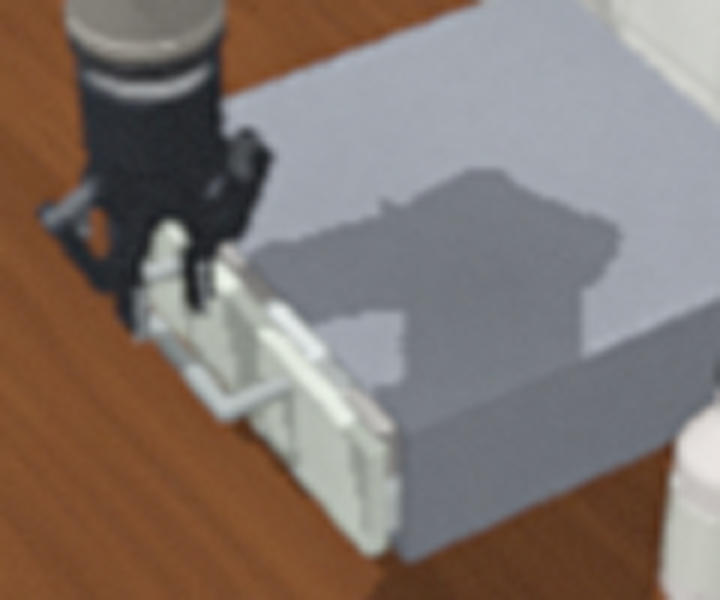

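Run:
```python
from h import *
print(px2w("side",[(225+226/6,110+412/6)],.075))
f=np.array([.5483,.2531,.0])
print((w2px("side",[(.5483,.2531,.1668-.068),(.552,.249,.075),(.554,.309,.075),(.551,.189,.075)])-[225,110])*6)
```

```text
[[0.54541542 0.18557835 0.075     ]]
[[162.66122395 309.44160796]
 [174.60338899 342.9206072 ]
 [122.02053597 283.51794008]
 [231.1927981  404.39187043]]
```

Call:
{"op": "drive_tool", "data": {
  "deltas": [
    {"gripper": 165, "offset": [-0.003, 0.001, 0.015], "angular": [0, 0, 0]},
    {"gripper": 165, "offset": [-0.003, 0.001, 0.03], "angular": [0, 0, 0]},
    {"gripper": 165, "offset": [-0.003, 0.001, 0.038], "angular": [0, 0, 0]},
    {"gripper": 165, "offset": [-0.003, 0.001, 0.038], "angular": [0, 0, 0]}
  ]
}}

```text
t: 2.0
eef_pos: [0.5505, 0.2501, 0.1305]
tool_rot: [-0.0, 0.725, 0.689, -0.001]
contact_force: [-1.1, -0.7, 0.2]
gripper_width: 0.351
grasp_force: 0.0
```

Call:
{"op": "drive_tool", "data": {
  "deltas": [
    {"gripper": 245, "offset": [0, 0, 0], "angular": [0, 0, 0]},
    {"gripper": 245, "offset": [0, 0, 0], "angular": [0, 0, 0]},
    {"gripper": 245, "offset": [0, 0, 0], "angular": [0, 0, 0]},
    {"gripper": 245, "offset": [0, 0, 0], "angular": [0, 0, 0]}
  ]
}}

```text
t: 2.4
eef_pos: [0.5511, 0.2505, 0.132]
tool_rot: [-0.0, 0.725, 0.689, -0.0]
contact_force: [-1.4, -0.9, -0.4]
gripper_width: 0.125
grasp_force: 29.3
```

Call:
{"op": "drive_tool", "data": {
  "deltas": [
    {"gripper": 245, "offset": [0, -0.015, 0], "angular": [0, 0, 0]},
    {"gripper": 245, "offset": [0, -0.03, 0], "angular": [0, 0, 0]},
    {"gripper": 245, "offset": [0, -0.045, 0], "angular": [0, 0, 0]},
    {"gripper": 245, "offset": [0, -0.06, 0], "angular": [0, 0, 0]}
  ]
}}

```text
t: 2.8
eef_pos: [0.492, 0.2534, 0.132]
tool_rot: [0.001, 0.725, 0.688, 0.001]
contact_force: [4.1, -0.3, -7.3]
gripper_width: 0.123
grasp_force: 31.1
```

Run:
```python
from h import *
st()
```

```text
t 2.8 pos [0.492  0.2534 0.132 ] yaw -0.052 F [ 4.1 -0.3 -7.3] w 0.123 g 31.1
```

The bar is held and the drawer is sliding, so I'll pull on to the stop.

Call:
{"op": "drive_tool", "data": {
  "deltas": [
    {"gripper": 245, "offset": [0, -0.02, 0], "angular": [0, 0, 0]},
    {"gripper": 245, "offset": [0, -0.04, 0], "angular": [0, 0, 0]},
    {"gripper": 245, "offset": [0, -0.06, 0], "angular": [0, 0, 0]},
    {"gripper": 245, "offset": [0, -0.08, 0], "angular": [0, 0, 0]},
    {"gripper": 245, "offset": [0, -0.1, 0], "angular": [0, 0, 0]}
  ]
}}

```text
t: 3.3
eef_pos: [0.3919, 0.2583, 0.132]
tool_rot: [0.001, 0.725, 0.688, 0.001]
contact_force: [3.8, -0.5, -6.9]
gripper_width: 0.127
grasp_force: 31.0
```

Call:
{"op": "drive_tool", "data": {
  "deltas": [
    {"gripper": 245, "offset": [0, -0.005, 0], "angular": [0, 0, 0]},
    {"gripper": 245, "offset": [0, -0.01, 0], "angular": [0, 0, 0]},
    {"gripper": 245, "offset": [0, -0.015, 0], "angular": [0, 0, 0]},
    {"gripper": 245, "offset": [0, -0.02, 0], "angular": [0, 0, 0]}
  ]
}}

```text
t: 3.7
eef_pos: [0.3722, 0.2594, 0.132]
tool_rot: [0.0, 0.725, 0.688, 0.0]
contact_force: [3.1, -3.3, -4.3]
gripper_width: 0.126
grasp_force: 31.4
```

Call:
{"op": "drive_tool", "data": {
  "deltas": [
    {"gripper": 245, "offset": [0, -0.004, 0], "angular": [0, 0, 0]},
    {"gripper": 245, "offset": [0, -0.007, 0], "angular": [0, 0, 0]},
    {"gripper": 245, "offset": [0, -0.01, 0], "angular": [0, 0, 0]},
    {"gripper": 245, "offset": [0, -0.01, 0], "angular": [0, 0, 0]}
  ]
}}

```text
t: 4.1
eef_pos: [0.3683, 0.2595, 0.1322]
tool_rot: [0.004, 0.727, 0.687, 0.006]
contact_force: [27.7, -6.8, -29.4]
gripper_width: 0.122
grasp_force: 29.8
```

The force rise shows the stop, so I'll release, lift and go over loose prism B.

Call:
{"op": "drive_tool", "data": {
  "deltas": [
    {"gripper": 165, "offset": [0, 0.006, 0], "angular": [0, 0, 0]},
    {"gripper": 165, "offset": [0, 0.006, 0], "angular": [0, 0, 0]},
    {"gripper": 165, "offset": [0, 0.006, -0.05], "angular": [0, 0, 0]},
    {"gripper": 165, "offset": [0, 0.006, -0.1], "angular": [0, 0, 0]},
    {"gripper": 165, "offset": [0, 0.006, -0.1], "angular": [0, 0, 0]}
  ]
}}

```text
t: 4.6
eef_pos: [0.3695, 0.2625, 0.2374]
tool_rot: [-0.001, 0.725, 0.689, 0.005]
contact_force: [1.0, 0.5, 0.2]
gripper_width: 0.354
grasp_force: 0.0
```

Run:
```python
from h import *
st();print(bot.get_obs()["q"].round(2))
plan([((.464,-.206,.23),1.745),((.464,-.206,.08),1.745)])
```

```text
t 4.6 pos [0.3695 0.2625 0.2374] yaw -0.051 F [1.  0.5 0.2] w 0.354 g 0.0
[-1.12  0.2   0.41  2.16 -0.12  0.79 -0.68]
0 off [-0.1544, 0.0394, 0.0013] ang [-0.001, -0.005, 0.571]
0 off [-0.122, 0.1025, 0.0019] ang [-0.001, -0.005, 0.571]
0 off [-0.0655, 0.1452, 0.0023] ang [-0.001, -0.005, 0.571]
1 off [0.0, 0.0, 0.15] ang [-0.0, 0.0, -0.0]
```

Call:
{"op": "drive_tool", "data": {
  "deltas": [
    {"gripper": 60, "offset": [-0.154, 0.039, 0], "angular": [0, 0, 0.571]},
    {"gripper": 60, "offset": [-0.154, 0.039, 0], "angular": [0, 0, 0.571]},
    {"gripper": 60, "offset": [-0.154, 0.039, 0], "angular": [0, 0, 0.571]},
    {"gripper": 60, "offset": [-0.154, 0.039, 0], "angular": [0, 0, 0.571]}
  ]
}}

```text
t: 5.0
eef_pos: [0.398, 0.0998, 0.2318]
tool_rot: [-0.0, 0.863, 0.506, -0.0]
contact_force: [0.1, 1.0, -0.1]
gripper_width: 0.766
grasp_force: 0.0
```

Call:
{"op": "drive_tool", "data": {
  "deltas": [
    {"gripper": 60, "offset": [-0.122, 0.1025, 0], "angular": [0, 0, 0.571]},
    {"gripper": 60, "offset": [-0.122, 0.1025, 0], "angular": [0, 0, 0.571]},
    {"gripper": 60, "offset": [-0.122, 0.1025, 0], "angular": [0, 0, 0.571]},
    {"gripper": 60, "offset": [-0.122, 0.1025, 0], "angular": [0, 0, 0.571]}
  ]
}}

```text
t: 5.4
eef_pos: [0.4303, -0.0559, 0.2322]
tool_rot: [0.001, 0.953, 0.302, 0.0]
contact_force: [-0.6, 0.9, -0.1]
gripper_width: 0.767
grasp_force: 0.0
```

Call:
{"op": "drive_tool", "data": {
  "deltas": [
    {"gripper": 60, "offset": [-0.0655, 0.145, 0], "angular": [0, 0, 0.571]},
    {"gripper": 60, "offset": [-0.0655, 0.145, 0], "angular": [0, 0, 0.571]},
    {"gripper": 60, "offset": [-0.0655, 0.145, 0], "angular": [0, 0, 0.571]},
    {"gripper": 60, "offset": [-0.0655, 0.145, 0], "angular": [0, 0, 0.571]},
    {"gripper": 60, "offset": [-0.0655, 0.145, 0], "angular": [0, 0, 0.571]}
  ]
}}

```text
t: 5.9
eef_pos: [0.4615, -0.2086, 0.2315]
tool_rot: [0.0, 0.996, 0.087, -0.0]
contact_force: [-0.1, 0.5, -0.8]
gripper_width: 0.766
grasp_force: 0.0
```

Run:
```python
from h import *
st();print(bot.get_obs()["q"].round(2))
im=optics.read_camera("top");cv2.imwrite("pics/e1.png",cv2.resize(im[140:280,140:430],None,fx=2.75,fy=2.75,interpolation=cv2.INTER_CUBIC))
plan([((.464,-.206,.08),1.745)])
```

```text
t 5.9 pos [ 0.4615 -0.2086  0.2315] yaw -1.397 F [-0.1  0.5 -0.8] w 0.766 g 0.0
[-0.38  0.39  0.85  2.06 -0.39  0.85 -0.7 ]
0 off [0.0029, -0.0003, 0.1513] ang [-0.002, 0.001, 0.002]
```

View pics/e1.png

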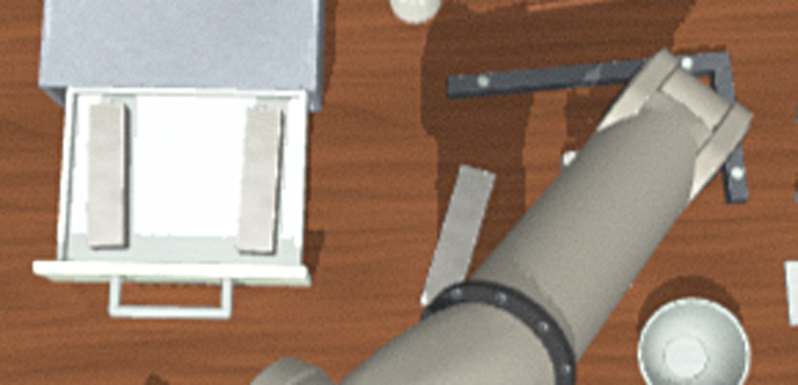

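The drawer is fully open with two prisms in it, at crop centres (108,175) and (261,180). I'll fit these now and take B meanwhile.

Call:
{"op": "drive_tool", "data": {
  "deltas": [
    {"gripper": 60, "offset": [0.003, 0, 0.05], "angular": [0, 0, 0]},
    {"gripper": 60, "offset": [0.003, 0, 0.1], "angular": [0, 0, 0]},
    {"gripper": 60, "offset": [0.003, 0, 0.135], "angular": [0, 0, 0]},
    {"gripper": 60, "offset": [0.003, 0, 0.15], "angular": [0, 0, 0]},
    {"gripper": 60, "offset": [0.003, 0, 0.15], "angular": [0, 0, 0]}
  ]
}}

```text
t: 6.45
eef_pos: [0.4636, -0.2054, 0.0806]
tool_rot: [-0.001, 0.996, 0.088, -0.002]
contact_force: [-0.2, 0.0, 0.8]
gripper_width: 0.765
grasp_force: 0.0
```

Call:
{"op": "drive_tool", "data": {
  "deltas": [
    {"gripper": 230, "offset": [0, 0, 0], "angular": [0, 0, 0]},
    {"gripper": 230, "offset": [0, 0, 0], "angular": [0, 0, 0]},
    {"gripper": 230, "offset": [0, 0, 0], "angular": [0, 0, 0]},
    {"gripper": 230, "offset": [0, 0, 0], "angular": [0, 0, 0]},
    {"gripper": 230, "offset": [0, 0, 0], "angular": [0, 0, 0]}
  ],
  "grip_force": 60
}}

```text
t: 6.95
eef_pos: [0.4652, -0.2063, 0.0838]
tool_rot: [-0.001, 0.996, 0.088, 0.001]
contact_force: [-1.9, 5.5, 7.1]
gripper_width: 0.459
grasp_force: 60.8
```

```bash
cat >> h.py <<'E'
O=np.array([.632,-.348]);YF=.0505
def F(x,y): c,s=np.cos(YF),np.sin(YF);return (O+[c*x-s*y,s*x+c*y]).round(4)
E
python3 - <<'E'
from h import *
st()
P=[(a,b,.058) for a,b,_ in PR]
print("L",fit("top",P,un([(91,103),(126,103),(126,246),(88,247)],2.75,140,140),[.47,.3,0]))
print("R",fit("top",P,un([(247,107),(282,107),(275,252),(240,250)],2.75,140,140),[.47,.2,0]))
print(px2w("top",un([(303,95),(297,262),(68,95),(60,262)],2.75,140,140),.04).round(4))
for y in (.022,.09): print(F(-.09,y))
x,y=F(-.09,.023); a=YF+np.pi/2
plan([((.464,-.206,.11),1.745),((x,y,.11),a),((x,y,.081),a)])
E
```

```text
t 7.0 pos [ 0.4652 -0.2063  0.0838] yaw -1.396 F [-1.9  5.5  7.1] w 0.459 g 60.8
L (array([ 0.5277,  0.3302, -0.0035]), np.float64(0.32))
R (array([ 0.5177,  0.1615, -0.0595]), np.float64(0.33))
[[0.6149 0.1152 0.04  ]
 [0.4264 0.1249 0.04  ]
 [0.6234 0.3796 0.04  ]
 [0.4343 0.386  0.04  ]]
[ 0.541  -0.3306]
[ 0.5376 -0.2627]
0 off [-0.0011, -0.0006, -0.0262] ang [-0.002, -0.003, 0.001]
1 off [0.0544, 0.1351, -0.0] ang [0.0, 0.0, 0.158]
2 off [-0.0, -0.0, 0.029] ang [0.0, -0.0, -0.0]
```

Run:
```python
from h import *
x,y=F(-.09,.048); a=YF+np.pi/2
plan([((.464,-.206,.12),1.745),((x,y,.12),a),((x,y,.085),a)])
```

```text
0 off [-0.0011, -0.0006, -0.0362] ang [-0.002, -0.003, 0.001]
1 off [0.0575, 0.1102, -0.0] ang [0.0, 0.0, 0.158]
2 off [-0.0, -0.0, 0.035] ang [0.0, -0.0, -0.0]
```

Call:
{"op": "drive_tool", "data": {
  "deltas": [
    {"gripper": 230, "offset": [0, 0, -0.015], "angular": [0, 0, 0]},
    {"gripper": 230, "offset": [0, 0, -0.03], "angular": [0, 0, 0]},
    {"gripper": 230, "offset": [0, 0, -0.04], "angular": [0, 0, 0]},
    {"gripper": 230, "offset": [0, 0, -0.04], "angular": [0, 0, 0]}
  ]
}}

```text
t: 7.35
eef_pos: [0.4652, -0.2078, 0.1237]
tool_rot: [0.001, 0.996, 0.087, 0.002]
contact_force: [0.3, 0.1, -6.4]
gripper_width: 0.464
grasp_force: 63.2
```

Call:
{"op": "drive_tool", "data": {
  "deltas": [
    {"gripper": 230, "offset": [0.02, 0.04, 0], "angular": [0, 0, 0.05]},
    {"gripper": 230, "offset": [0.04, 0.08, 0], "angular": [0, 0, 0.1]},
    {"gripper": 230, "offset": [0.0575, 0.11, 0], "angular": [0, 0, 0.158]},
    {"gripper": 230, "offset": [0.0575, 0.11, 0], "angular": [0, 0, 0.158]},
    {"gripper": 230, "offset": [0.0575, 0.11, 0], "angular": [0, 0, 0.158]}
  ]
}}

```text
t: 7.85
eef_pos: [0.5395, -0.3062, 0.121]
tool_rot: [-0.0, 1.0, 0.025, -0.001]
contact_force: [-0.2, 0.5, -6.8]
gripper_width: 0.457
grasp_force: 63.7
```

Run:
```python
from h import *
st()
x,y=F(-.09,.048); a=YF+np.pi/2
plan([((x,y,.085),a)])
```

```text
t 7.8 pos [ 0.5395 -0.3062  0.121 ] yaw -1.521 F [-0.2  0.5 -6.8] w 0.457 g 63.7
0 off [0.0003, -0.0016, 0.036] ang [-0.0, 0.002, -0.001]
```

Call:
{"op": "drive_tool", "data": {
  "deltas": [
    {"gripper": 230, "offset": [0, -0.001, 0.015], "angular": [0, 0, 0]},
    {"gripper": 230, "offset": [0, -0.001, 0.028], "angular": [0, 0, 0]},
    {"gripper": 230, "offset": [0, -0.001, 0.036], "angular": [0, 0, 0]},
    {"gripper": 230, "offset": [0, -0.001, 0.036], "angular": [0, 0, 0]}
  ]
}}

```text
t: 8.25
eef_pos: [0.5391, -0.3039, 0.0844]
tool_rot: [-0.001, 1.0, 0.025, -0.001]
contact_force: [0.5, -0.1, -6.7]
gripper_width: 0.456
grasp_force: 68.6
```

Call:
{"op": "drive_tool", "data": {
  "deltas": [
    {"gripper": 95, "offset": [0, 0, 0], "angular": [0, 0, 0]},
    {"gripper": 95, "offset": [0, 0, 0], "angular": [0, 0, 0]},
    {"gripper": 95, "offset": [0, 0, -0.03], "angular": [0, 0, 0]},
    {"gripper": 95, "offset": [0, 0, -0.07], "angular": [0, 0, 0]},
    {"gripper": 95, "offset": [0, 0, -0.11], "angular": [0, 0, 0]}
  ]
}}

```text
t: 8.75
eef_pos: [0.5399, -0.3054, 0.1977]
tool_rot: [0.0, 1.0, 0.025, 0.0]
contact_force: [0.6, -0.1, 0.3]
gripper_width: 0.628
grasp_force: 0.0
```

Run:
```python
from h import *
st()
plan([((.448,-.054,.19),1.259),((.448,-.054,.086),1.259)])
```

```text
t 8.8 pos [ 0.5399 -0.3054  0.1977] yaw -1.522 F [ 0.6 -0.1  0.3] w 0.628 g 0.0
0 off [-0.0397, -0.1278, 0.0038] ang [0.0, -0.0, 0.23]
0 off [-0.062, -0.1186, 0.0038] ang [0.0, -0.0, 0.23]
1 off [0.0, 0.0, 0.104] ang [-0.0, 0.0, 0.0]
```

Call:
{"op": "drive_tool", "data": {
  "deltas": [
    {"gripper": 60, "offset": [-0.04, -0.128, 0.004], "angular": [0, 0, 0.23]},
    {"gripper": 60, "offset": [-0.04, -0.128, 0.004], "angular": [0, 0, 0.23]},
    {"gripper": 60, "offset": [-0.04, -0.128, 0.004], "angular": [0, 0, 0.23]},
    {"gripper": 60, "offset": [-0.04, -0.128, 0.004], "angular": [0, 0, 0.23]}
  ]
}}

```text
t: 9.15
eef_pos: [0.4927, -0.1743, 0.1917]
tool_rot: [-0.002, 0.998, -0.063, -0.001]
contact_force: [0.1, 0.2, 0.4]
gripper_width: 0.763
grasp_force: 0.0
```

Call:
{"op": "drive_tool", "data": {
  "deltas": [
    {"gripper": 60, "offset": [-0.062, -0.1185, 0.004], "angular": [0, 0, 0.23]},
    {"gripper": 60, "offset": [-0.062, -0.1185, 0.004], "angular": [0, 0, 0.23]},
    {"gripper": 60, "offset": [-0.062, -0.1185, 0.004], "angular": [0, 0, 0.23]},
    {"gripper": 60, "offset": [-0.062, -0.1185, 0.004], "angular": [0, 0, 0.23]},
    {"gripper": 60, "offset": [-0.062, -0.1185, 0.004], "angular": [0, 0, 0.23]}
  ]
}}

```text
t: 9.65
eef_pos: [0.4485, -0.0535, 0.1886]
tool_rot: [-0.0, 0.988, -0.154, 0.001]
contact_force: [-0.1, 0.4, -0.3]
gripper_width: 0.766
grasp_force: 0.0
```

Run:
```python
from h import *
st()
im=optics.read_camera("side");cv2.imwrite("pics/f1.png",cv2.resize(im[210:350,230:430],None,fx=4,fy=4,interpolation=cv2.INTER_CUBIC))
plan([((.448,-.054,.086),1.259)])
x,y=F(-.09,.112); a=YF+np.pi/2
plan([((.448,-.054,.12),1.259),((x,y,.12),a),((x,y,.088),a)])
```

```text
t 9.7 pos [ 0.4485 -0.0535  0.1886] yaw -1.881 F [-0.1  0.4 -0.3] w 0.766 g 0.0
0 off [-0.001, -0.0002, 0.1026] ang [-0.0, -0.003, -0.0]
0 off [-0.0009, -0.0002, 0.0686] ang [-0.0, -0.003, -0.0]
1 off [0.1415, 0.1505, -0.0] ang [-0.0, 0.0, -0.461]
2 off [-0.0, -0.0, 0.032] ang [0.0, -0.0, 0.0]
```

View pics/f1.png

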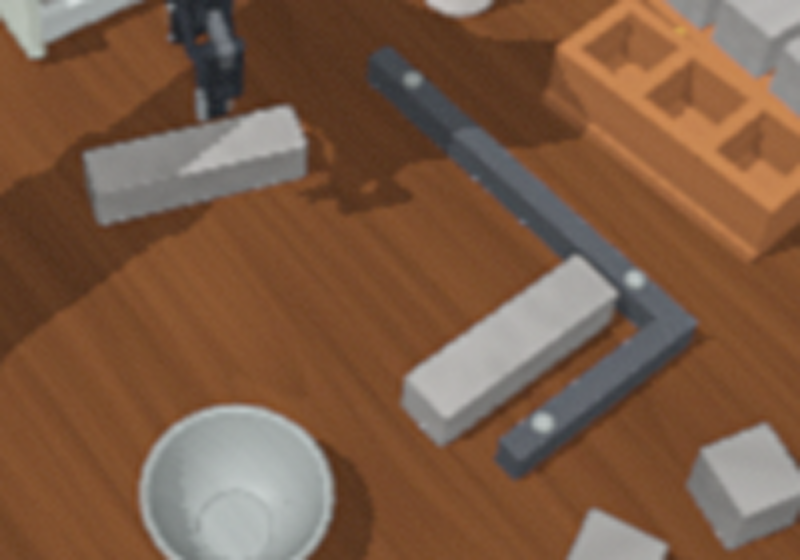

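Prism B lies well beside the short leg, its top centre at crop (510,345). Prism A, at (195,155), is under the gripper. Next is A.

Call:
{"op": "drive_tool", "data": {
  "deltas": [
    {"gripper": 60, "offset": [-0.001, 0, 0.04], "angular": [0, 0, 0]},
    {"gripper": 60, "offset": [-0.001, 0, 0.08], "angular": [0, 0, 0]},
    {"gripper": 60, "offset": [-0.001, 0, 0.102], "angular": [0, 0, 0]},
    {"gripper": 60, "offset": [-0.001, 0, 0.102], "angular": [0, 0, 0]}
  ]
}}

```text
t: 10.1
eef_pos: [0.446, -0.0553, 0.0842]
tool_rot: [0.001, 0.988, -0.157, -0.001]
contact_force: [-0.9, -0.6, 0.7]
gripper_width: 0.761
grasp_force: 0.0
```

Call:
{"op": "drive_tool", "data": {
  "deltas": [
    {"gripper": 230, "offset": [0, 0, 0], "angular": [0, 0, 0]},
    {"gripper": 230, "offset": [0, 0, 0], "angular": [0, 0, 0]},
    {"gripper": 230, "offset": [0, 0, 0], "angular": [0, 0, 0]},
    {"gripper": 230, "offset": [0, 0, 0], "angular": [0, 0, 0]},
    {"gripper": 230, "offset": [0, 0, 0], "angular": [0, 0, 0]}
  ]
}}

```text
t: 10.6
eef_pos: [0.448, -0.0536, 0.0874]
tool_rot: [-0.0, 0.988, -0.155, 0.002]
contact_force: [-0.5, 0.4, 7.6]
gripper_width: 0.457
grasp_force: 62.0
```

Call:
{"op": "drive_tool", "data": {
  "deltas": [
    {"gripper": 230, "offset": [0, 0, -0.015], "angular": [0, 0, 0]},
    {"gripper": 230, "offset": [0, 0, -0.03], "angular": [0, 0, 0]},
    {"gripper": 230, "offset": [0, 0, -0.035], "angular": [0, 0, 0]},
    {"gripper": 230, "offset": [0, 0, -0.035], "angular": [0, 0, 0]}
  ]
}}

```text
t: 11.0
eef_pos: [0.4469, -0.0529, 0.1215]
tool_rot: [-0.0, 0.988, -0.155, 0.001]
contact_force: [0.0, -0.6, -6.0]
gripper_width: 0.456
grasp_force: 63.4
```

Run:
```python
from h import *
st()
x,y=F(-.09,.112); a=YF+np.pi/2
plan([((x,y,.12),a),((x,y,.088),a)])
```

```text
t 11.0 pos [ 0.4469 -0.0529  0.1215] yaw -1.882 F [ 0.  -0.6 -6. ] w 0.456 g 63.4
0 off [0.1427, 0.1514, 0.0016] ang [-0.001, -0.002, -0.46]
1 off [0.0, 0.0, 0.032] ang [0.0, 0.0, 0.0]
```

Call:
{"op": "drive_tool", "data": {
  "deltas": [
    {"gripper": 230, "offset": [0.035, 0.038, 0], "angular": [0, 0, -0.115]},
    {"gripper": 230, "offset": [0.071, 0.075, 0], "angular": [0, 0, -0.23]},
    {"gripper": 230, "offset": [0.107, 0.113, 0], "angular": [0, 0, -0.345]},
    {"gripper": 230, "offset": [0.1425, 0.151, 0], "angular": [0, 0, -0.46]},
    {"gripper": 230, "offset": [0.1425, 0.151, 0], "angular": [0, 0, -0.46]}
  ]
}}

```text
t: 11.5
eef_pos: [0.5371, -0.2484, 0.1215]
tool_rot: [0.003, 1.0, 0.023, 0.002]
contact_force: [-0.3, -0.2, -5.0]
gripper_width: 0.464
grasp_force: 63.7
```

Call:
{"op": "drive_tool", "data": {
  "deltas": [
    {"gripper": 230, "offset": [0, 0, 0], "angular": [0, 0, 0]},
    {"gripper": 230, "offset": [0, 0, 0.015], "angular": [0, 0, 0]},
    {"gripper": 230, "offset": [0, 0, 0.028], "angular": [0, 0, 0]},
    {"gripper": 230, "offset": [0, 0, 0.034], "angular": [0, 0, 0]},
    {"gripper": 230, "offset": [0, 0, 0.034], "angular": [0, 0, 0]}
  ]
}}

```text
t: 12.0
eef_pos: [0.5348, -0.2384, 0.0875]
tool_rot: [-0.003, 1.0, 0.026, -0.001]
contact_force: [-8.4, 8.2, 20.5]
gripper_width: 0.453
grasp_force: 67.2
```

Call:
{"op": "drive_tool", "data": {
  "deltas": [
    {"gripper": 95, "offset": [0, 0, 0], "angular": [0, 0, 0]},
    {"gripper": 95, "offset": [0, 0, 0], "angular": [0, 0, 0]},
    {"gripper": 95, "offset": [0, 0, -0.03], "angular": [0, 0, 0]},
    {"gripper": 95, "offset": [0, 0, -0.08], "angular": [0, 0, 0]},
    {"gripper": 95, "offset": [0, 0, -0.12], "angular": [0, 0, 0]}
  ]
}}

```text
t: 12.5
eef_pos: [0.5361, -0.2405, 0.2083]
tool_rot: [0.0, 1.0, 0.025, -0.0]
contact_force: [0.6, -0.2, 0.2]
gripper_width: 0.626
grasp_force: 0.0
```

Run:
```python
from h import *
st()
plan([((.522,.1615,.2),-.0595+np.pi/2),((.522,.1615,.106),-.0595+np.pi/2)])
```

```text
t 12.5 pos [ 0.5361 -0.2405  0.2083] yaw -1.521 F [ 0.6 -0.2  0.2] w 0.626 g 0.0
0 off [0.003, -0.2011, 0.004] ang [0.0, 0.0, 0.07]
0 off [-0.008, -0.201, 0.0041] ang [0.0, 0.0, 0.07]
1 off [-0.0, 0.0, 0.094] ang [-0.0, -0.0, -0.0]
```

Call:
{"op": "drive_tool", "data": {
  "deltas": [
    {"gripper": 80, "offset": [0.003, -0.201, 0.004], "angular": [0, 0, 0.07]},
    {"gripper": 80, "offset": [0.003, -0.201, 0.004], "angular": [0, 0, 0.07]},
    {"gripper": 80, "offset": [0.003, -0.201, 0.004], "angular": [0, 0, 0.07]},
    {"gripper": 80, "offset": [0.003, -0.201, 0.004], "angular": [0, 0, 0.07]},
    {"gripper": 80, "offset": [0.003, -0.201, 0.004], "angular": [0, 0, 0.07]}
  ]
}}

```text
t: 13.0
eef_pos: [0.5291, -0.0307, 0.2017]
tool_rot: [-0.002, 1.0, 0.004, -0.001]
contact_force: [0.3, -0.0, 0.1]
gripper_width: 0.687
grasp_force: 0.0
```

Call:
{"op": "drive_tool", "data": {
  "deltas": [
    {"gripper": 80, "offset": [-0.008, -0.201, 0.004], "angular": [0, 0, 0.07]},
    {"gripper": 80, "offset": [-0.008, -0.201, 0.004], "angular": [0, 0, 0.07]},
    {"gripper": 80, "offset": [-0.008, -0.201, 0.004], "angular": [0, 0, 0.07]},
    {"gripper": 80, "offset": [-0.008, -0.201, 0.004], "angular": [0, 0, 0.07]},
    {"gripper": 80, "offset": [-0.008, -0.201, 0.004], "angular": [0, 0, 0.07]}
  ]
}}

```text
t: 13.5
eef_pos: [0.5214, 0.1698, 0.1979]
tool_rot: [-0.001, 1.0, -0.024, -0.0]
contact_force: [0.6, -0.3, -1.9]
gripper_width: 0.685
grasp_force: 0.0
```

Run:
```python
from h import *
st()
im=optics.read_camera("side");cv2.imwrite("pics/g1.png",cv2.resize(im[130:290,180:400],None,fx=3.6,fy=3.6,interpolation=cv2.INTER_CUBIC))
plan([((.521,.1615,.114),-.0595+np.pi/2)])
```

```text
t 13.5 pos [0.5214 0.1698 0.1979] yaw -1.619 F [ 0.6 -0.3 -1.9] w 0.685 g 0.0
0 off [-0.0004, 0.0045, 0.0842] ang [-0.001, 0.0, 0.01]
```

View pics/g1.png

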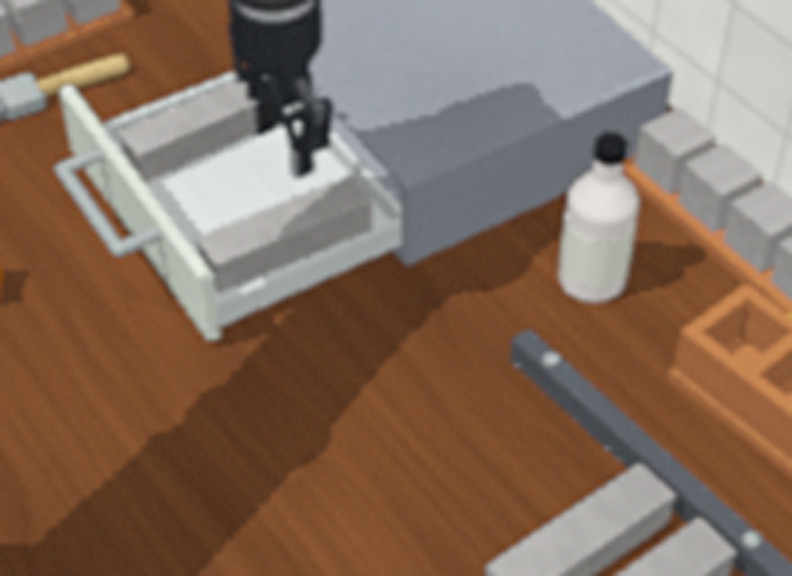

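A and B lie parallel in the fence, and the gripper is above drawer prism R, whose top centre is at crop (280,235). I'll grip it above the wall height.

Call:
{"op": "drive_tool", "data": {
  "deltas": [
    {"gripper": 80, "offset": [0, 0.0035, 0.04], "angular": [0, 0, 0.01]},
    {"gripper": 80, "offset": [0, 0.0035, 0.07], "angular": [0, 0, 0.01]},
    {"gripper": 80, "offset": [0, 0.0035, 0.085], "angular": [0, 0, 0.01]},
    {"gripper": 80, "offset": [0, 0.0035, 0.085], "angular": [0, 0, 0.01]}
  ]
}}

```text
t: 13.95
eef_pos: [0.521, 0.1563, 0.1124]
tool_rot: [0.001, 0.999, -0.035, -0.001]
contact_force: [-0.7, 0.0, -0.8]
gripper_width: 0.685
grasp_force: 0.0
```

Call:
{"op": "drive_tool", "data": {
  "deltas": [
    {"gripper": 230, "offset": [0, 0, 0], "angular": [0, 0, 0]},
    {"gripper": 230, "offset": [0, 0, 0], "angular": [0, 0, 0]},
    {"gripper": 230, "offset": [0, 0, 0], "angular": [0, 0, 0]},
    {"gripper": 230, "offset": [0, 0, 0], "angular": [0, 0, 0]},
    {"gripper": 230, "offset": [0, 0, 0], "angular": [0, 0, 0]}
  ],
  "grip_force": 80
}}

```text
t: 14.45
eef_pos: [0.5234, 0.1587, 0.1159]
tool_rot: [-0.001, 0.999, -0.034, 0.002]
contact_force: [-0.3, 3.3, 7.7]
gripper_width: 0.445
grasp_force: 81.9
```

Call:
{"op": "drive_tool", "data": {
  "deltas": [
    {"gripper": 230, "offset": [0, 0, -0.015], "angular": [0, 0, 0]},
    {"gripper": 230, "offset": [0, 0, -0.03], "angular": [0, 0, 0]},
    {"gripper": 230, "offset": [0, 0, -0.05], "angular": [0, 0, 0]},
    {"gripper": 230, "offset": [0, 0, -0.07], "angular": [0, 0, 0]},
    {"gripper": 230, "offset": [0, 0, -0.07], "angular": [0, 0, 0]}
  ]
}}

```text
t: 14.95
eef_pos: [0.5231, 0.1575, 0.1868]
tool_rot: [-0.001, 0.999, -0.034, 0.002]
contact_force: [1.4, 0.2, -4.4]
gripper_width: 0.444
grasp_force: 81.8
```

Run:
```python
from h import *
st()
x,y=F(-.09,.178); a=YF+np.pi/2
plan([((x,y,.18),a),((x,y,.096),a)])
```

```text
t 14.9 pos [0.5231 0.1575 0.1868] yaw -1.639 F [ 1.4  0.2 -4.4] w 0.444 g 81.8
0 off [0.0164, 0.1654, 0.0032] ang [-0.001, -0.003, -0.076]
0 off [0.0065, 0.1661, 0.0033] ang [-0.001, -0.003, -0.076]
1 off [0.0, -0.0, 0.084] ang [0.0, 0.0, 0.0]
```

Call:
{"op": "drive_tool", "data": {
  "deltas": [
    {"gripper": 230, "offset": [0.004, 0.041, 0], "angular": [0, 0, -0.02]},
    {"gripper": 230, "offset": [0.008, 0.083, 0], "angular": [0, 0, -0.04]},
    {"gripper": 230, "offset": [0.012, 0.124, 0], "angular": [0, 0, -0.06]},
    {"gripper": 230, "offset": [0.0165, 0.165, 0.003], "angular": [0, 0, -0.076]}
  ]
}}

```text
t: 15.35
eef_pos: [0.5264, -0.0096, 0.1807]
tool_rot: [0.0, 1.0, -0.004, -0.0]
contact_force: [0.4, -0.3, -4.6]
gripper_width: 0.445
grasp_force: 81.9
```

Call:
{"op": "drive_tool", "data": {
  "deltas": [
    {"gripper": 230, "offset": [0.002, 0.041, 0], "angular": [0, 0, -0.02]},
    {"gripper": 230, "offset": [0.004, 0.083, 0], "angular": [0, 0, -0.04]},
    {"gripper": 230, "offset": [0.005, 0.124, 0], "angular": [0, 0, -0.06]},
    {"gripper": 230, "offset": [0.0065, 0.166, 0.003], "angular": [0, 0, -0.076]},
    {"gripper": 230, "offset": [0.0065, 0.166, 0.003], "angular": [0, 0, -0.076]}
  ]
}}

```text
t: 15.85
eef_pos: [0.5301, -0.1819, 0.1783]
tool_rot: [0.003, 1.0, 0.021, 0.0]
contact_force: [-0.1, -0.7, -4.9]
gripper_width: 0.445
grasp_force: 82.3
```

Call:
{"op": "drive_tool", "data": {
  "deltas": [
    {"gripper": 230, "offset": [0, 0, 0.02], "angular": [0, 0, 0]},
    {"gripper": 230, "offset": [0, 0, 0.04], "angular": [0, 0, 0]},
    {"gripper": 230, "offset": [0, 0, 0.06], "angular": [0, 0, 0]},
    {"gripper": 230, "offset": [0, 0, 0.06], "angular": [0, 0, 0]}
  ]
}}

```text
t: 16.25
eef_pos: [0.53, -0.1731, 0.1153]
tool_rot: [-0.001, 1.0, 0.026, -0.003]
contact_force: [-0.1, 0.4, -4.8]
gripper_width: 0.449
grasp_force: 82.2
```

Run:
```python
from h import *
st()
x,y=F(-.09,.178); a=YF+np.pi/2
plan([((x,y,.099),a)])
```

```text
t 16.2 pos [ 0.53   -0.1731  0.1153] yaw -1.52 F [-0.1  0.4 -4.8] w 0.449 g 82.2
0 off [0.0031, 0.0019, 0.0163] ang [-0.002, 0.007, 0.001]
```

Call:
{"op": "drive_tool", "data": {
  "deltas": [
    {"gripper": 230, "offset": [0.003, 0.001, 0.006], "angular": [0, 0, 0]},
    {"gripper": 230, "offset": [0.003, 0.001, 0.012], "angular": [0, 0, 0]},
    {"gripper": 230, "offset": [0.003, 0.001, 0.0165], "angular": [0, 0, 0]},
    {"gripper": 230, "offset": [0.003, 0.001, 0.0165], "angular": [0, 0, 0]}
  ]
}}

```text
t: 16.65
eef_pos: [0.5351, -0.1746, 0.1011]
tool_rot: [-0.0, 1.0, 0.026, -0.0]
contact_force: [0.1, 0.5, -5.5]
gripper_width: 0.442
grasp_force: 82.3
```

Call:
{"op": "drive_tool", "data": {
  "deltas": [
    {"gripper": 95, "offset": [0, 0, 0], "angular": [0, 0, 0]},
    {"gripper": 95, "offset": [0, 0, 0], "angular": [0, 0, 0]},
    {"gripper": 95, "offset": [0, 0, -0.03], "angular": [0, 0, 0]},
    {"gripper": 95, "offset": [0, 0, -0.07], "angular": [0, 0, 0]},
    {"gripper": 95, "offset": [0, 0, -0.1], "angular": [0, 0, 0]}
  ]
}}

```text
t: 17.15
eef_pos: [0.5357, -0.1755, 0.2039]
tool_rot: [0.0, 1.0, 0.025, 0.001]
contact_force: [1.9, -0.1, -0.7]
gripper_width: 0.631
grasp_force: 0.0
```

Run:
```python
from h import *
st()
a=np.pi/2-.0035
plan([((.529,.331,.2),a),((.529,.331,.111),a)])
```

```text
t 17.1 pos [ 0.5357 -0.1755  0.2039] yaw -1.52 F [ 1.9 -0.1 -0.7] w 0.631 g 0.0
0 off [0.0063, -0.1687, 0.0012] ang [0.0, -0.001, 0.023]
0 off [0.0033, -0.1688, 0.0012] ang [0.0, -0.001, 0.023]
0 off [0.0002, -0.1689, 0.0013] ang [0.0, -0.001, 0.023]
1 off [0.0, 0.0, 0.089] ang [-0.0, 0.0, -0.0]
```

Call:
{"op": "drive_tool", "data": {
  "deltas": [
    {"gripper": 70, "offset": [0.006, -0.169, 0], "angular": [0, 0, 0.023]},
    {"gripper": 70, "offset": [0.006, -0.169, 0], "angular": [0, 0, 0.023]},
    {"gripper": 70, "offset": [0.006, -0.169, 0], "angular": [0, 0, 0.023]},
    {"gripper": 70, "offset": [0.006, -0.169, 0], "angular": [0, 0, 0.023]}
  ]
}}

```text
t: 17.55
eef_pos: [0.5329, -0.0002, 0.2018]
tool_rot: [-0.001, 1.0, 0.02, 0.0]
contact_force: [0.2, -0.5, -0.6]
gripper_width: 0.726
grasp_force: 0.0
```

Call:
{"op": "drive_tool", "data": {
  "deltas": [
    {"gripper": 70, "offset": [0.003, -0.169, 0], "angular": [0, 0, 0.023]},
    {"gripper": 70, "offset": [0.003, -0.169, 0], "angular": [0, 0, 0.023]},
    {"gripper": 70, "offset": [0.003, -0.169, 0], "angular": [0, 0, 0.023]},
    {"gripper": 70, "offset": [0.003, -0.169, 0], "angular": [0, 0, 0.023]}
  ]
}}

```text
t: 17.95
eef_pos: [0.5298, 0.1696, 0.2018]
tool_rot: [-0.001, 1.0, 0.011, 0.0]
contact_force: [-0.1, -0.6, -0.4]
gripper_width: 0.728
grasp_force: 0.0
```

Call:
{"op": "drive_tool", "data": {
  "deltas": [
    {"gripper": 70, "offset": [0, -0.169, 0.003], "angular": [0, 0, 0.023]},
    {"gripper": 70, "offset": [0, -0.169, 0.003], "angular": [0, 0, 0.023]},
    {"gripper": 70, "offset": [0, -0.169, 0.003], "angular": [0, 0, 0.023]},
    {"gripper": 70, "offset": [0, -0.169, 0.003], "angular": [0, 0, 0.023]},
    {"gripper": 70, "offset": [0, -0.169, 0.003], "angular": [0, 0, 0.023]}
  ]
}}

```text
t: 18.45
eef_pos: [0.5266, 0.3368, 0.1985]
tool_rot: [-0.001, 1.0, 0.002, 0.0]
contact_force: [-0.7, -0.1, -0.1]
gripper_width: 0.73
grasp_force: 0.0
```

Run:
```python
from h import *
st()
a=np.pi/2-.0035
plan([((.529,.331,.111),a)])
```

```text
t 18.4 pos [0.5266 0.3368 0.1985] yaw -1.567 F [-0.7 -0.1 -0.1] w 0.73 g 0.0
0 off [0.0023, 0.006, 0.0875] ang [-0.002, -0.001, 0.009]
```

Call:
{"op": "drive_tool", "data": {
  "deltas": [
    {"gripper": 70, "offset": [0.002, 0.005, 0.04], "angular": [0, 0, 0.009]},
    {"gripper": 70, "offset": [0.002, 0.005, 0.07], "angular": [0, 0, 0.009]},
    {"gripper": 70, "offset": [0.002, 0.005, 0.087], "angular": [0, 0, 0.009]},
    {"gripper": 70, "offset": [0.002, 0.005, 0.087], "angular": [0, 0, 0.009]}
  ]
}}

```text
t: 18.85
eef_pos: [0.5286, 0.3254, 0.1098]
tool_rot: [0.001, 1.0, -0.006, -0.001]
contact_force: [0.4, 0.3, 0.2]
gripper_width: 0.728
grasp_force: 0.0
```

Call:
{"op": "drive_tool", "data": {
  "deltas": [
    {"gripper": 230, "offset": [0, 0, 0], "angular": [0, 0, 0]},
    {"gripper": 230, "offset": [0, 0, 0], "angular": [0, 0, 0]},
    {"gripper": 230, "offset": [0, 0, 0], "angular": [0, 0, 0]},
    {"gripper": 230, "offset": [0, 0, 0], "angular": [0, 0, 0]},
    {"gripper": 230, "offset": [0, 0, 0], "angular": [0, 0, 0]}
  ]
}}

```text
t: 19.35
eef_pos: [0.5309, 0.3295, 0.1143]
tool_rot: [-0.002, 1.0, -0.005, 0.002]
contact_force: [-0.5, 4.2, 5.8]
gripper_width: 0.452
grasp_force: 81.9
```

Call:
{"op": "drive_tool", "data": {
  "deltas": [
    {"gripper": 230, "offset": [0, 0, -0.015], "angular": [0, 0, 0]},
    {"gripper": 230, "offset": [0, 0, -0.03], "angular": [0, 0, 0]},
    {"gripper": 230, "offset": [0, 0, -0.05], "angular": [0, 0, 0]},
    {"gripper": 230, "offset": [0, 0, -0.07], "angular": [0, 0, 0]},
    {"gripper": 230, "offset": [0, 0, -0.07], "angular": [0, 0, 0]}
  ]
}}

```text
t: 19.85
eef_pos: [0.531, 0.327, 0.185]
tool_rot: [-0.001, 1.0, -0.005, 0.002]
contact_force: [1.3, 0.1, -5.3]
gripper_width: 0.445
grasp_force: 82.0
```

Run:
```python
from h import *
st()
x,y=F(-.09,.244); a=YF+np.pi/2
plan([((x,y,.18),a),((x,y,.096),a)])
```

```text
t 19.9 pos [0.531 0.327 0.185] yaw -1.582 F [ 1.3  0.1 -5.3] w 0.445 g 82.0
0 off [0.0018, 0.218, 0.0019] ang [-0.002, -0.003, -0.039]
0 off [-0.0049, 0.2179, 0.0022] ang [-0.002, -0.003, -0.039]
1 off [0.0, -0.0, 0.084] ang [0.0, 0.0, 0.0]
```

Call:
{"op": "drive_tool", "data": {
  "deltas": [
    {"gripper": 230, "offset": [0.0005, 0.044, 0], "angular": [0, 0, -0.01]},
    {"gripper": 230, "offset": [0.001, 0.088, 0], "angular": [0, 0, -0.02]},
    {"gripper": 230, "offset": [0.0015, 0.132, 0], "angular": [0, 0, -0.03]},
    {"gripper": 230, "offset": [0.002, 0.176, 0], "angular": [0, 0, -0.039]},
    {"gripper": 230, "offset": [0.002, 0.218, 0], "angular": [0, 0, -0.039]}
  ]
}}

```text
t: 20.35
eef_pos: [0.5252, 0.1093, 0.18]
tool_rot: [-0.001, 1.0, 0.012, -0.004]
contact_force: [-4.2, 3.2, -6.7]
gripper_width: 0.444
grasp_force: 83.3
```

Call:
{"op": "drive_tool", "data": {
  "deltas": [
    {"gripper": 230, "offset": [-0.001, 0.044, 0], "angular": [0, 0, -0.01]},
    {"gripper": 230, "offset": [-0.002, 0.088, 0], "angular": [0, 0, -0.02]},
    {"gripper": 230, "offset": [-0.004, 0.132, 0], "angular": [0, 0, -0.03]},
    {"gripper": 230, "offset": [-0.005, 0.176, 0], "angular": [0, 0, -0.039]},
    {"gripper": 230, "offset": [-0.005, 0.218, 0], "angular": [0, 0, -0.039]}
  ]
}}

```text
t: 20.85
eef_pos: [0.5276, -0.111, 0.1812]
tool_rot: [0.0, 1.0, 0.025, -0.0]
contact_force: [0.2, -0.3, -4.9]
gripper_width: 0.442
grasp_force: 83.2
```

Call:
{"op": "drive_tool", "data": {
  "deltas": [
    {"gripper": 230, "offset": [0, 0, 0], "angular": [0, 0, 0]},
    {"gripper": 230, "offset": [0, 0, 0.03], "angular": [0, 0, 0]},
    {"gripper": 230, "offset": [0, 0, 0.065], "angular": [0, 0, 0]},
    {"gripper": 230, "offset": [0, 0, 0.065], "angular": [0, 0, 0]}
  ]
}}

```text
t: 21.25
eef_pos: [0.5255, -0.108, 0.1129]
tool_rot: [-0.001, 1.0, 0.026, -0.004]
contact_force: [-0.8, 1.1, -5.8]
gripper_width: 0.446
grasp_force: 83.6
```

Run:
```python
from h import *
st()
x,y=F(-.09,.244); a=YF+np.pi/2
plan([((x,y,.0965),a)])
```

```text
t 21.2 pos [ 0.5255 -0.108   0.1129] yaw -1.52 F [-0.8  1.1 -5.8] w 0.446 g 83.6
0 off [0.0044, 0.0011, 0.0164] ang [-0.002, 0.01, 0.001]
```

Call:
{"op": "drive_tool", "data": {
  "deltas": [
    {"gripper": 230, "offset": [0.003, 0, 0.008], "angular": [0, 0, 0]},
    {"gripper": 230, "offset": [0.003, 0, 0.0155], "angular": [0, 0, 0]},
    {"gripper": 230, "offset": [0.003, 0, 0.0155], "angular": [0, 0, 0]},
    {"gripper": 95, "offset": [0.003, 0, 0.0155], "angular": [0, 0, 0]},
    {"gripper": 95, "offset": [0.003, 0, 0.0155], "angular": [0, 0, 0]}
  ]
}}

```text
t: 21.75
eef_pos: [0.5326, -0.109, 0.1021]
tool_rot: [0.0, 1.0, 0.026, 0.001]
contact_force: [0.4, 0.4, 0.5]
gripper_width: 0.628
grasp_force: 0.0
```

Call:
{"op": "drive_tool", "data": {
  "deltas": [
    {"gripper": 95, "offset": [0, 0, -0.03], "angular": [0, 0, 0]},
    {"gripper": 95, "offset": [0, 0, -0.07], "angular": [0, 0, 0]},
    {"gripper": 95, "offset": [0, -0.02, -0.09], "angular": [0, 0, 0]},
    {"gripper": 60, "offset": [0, -0.055, -0.09], "angular": [0, 0, 0]},
    {"gripper": 0, "offset": [0, -0.055, -0.09], "angular": [0, 0, 0]}
  ]
}}

```text
t: 22.25
eef_pos: [0.5299, -0.049, 0.192]
tool_rot: [-0.002, 1.0, 0.029, 0.001]
contact_force: [0.1, 0.3, 0.1]
gripper_width: 0.908
grasp_force: 0.0
```

Run:
```python
from h import *
st();print(bot.get_obs()["q"].round(2))
x,y=F(-.09,.305)
print(delta((x,y,.18),YF-1e-3));plan([((x,y,.18),YF-.002),((x,y,.074),YF)])
crop("top",290,145,420,260,5,"i1")
```

```text
t 22.2 pos [ 0.5299 -0.049   0.192 ] yaw -1.513 F [0.1 0.3 0.1] w 0.908 g 0.0
[-0.64  0.5   0.8   2.04 -0.5   0.81 -1.05]
(array([-0.0032, -0.0012,  0.012 ]), array([-1.00e-03, -6.00e-03, -1.99e+00]))
0 off [-0.0011, -0.0004, 0.004] ang [-0.0, -0.002, -0.663]
0 off [-0.0007, -0.0009, 0.004] ang [-0.0, -0.002, -0.663]
0 off [-0.0002, -0.0011, 0.004] ang [-0.0, -0.002, -0.663]
1 off [0.0, -0.0, 0.106] ang [0.0, 0.0, -0.003]
```

View pics/i1.png

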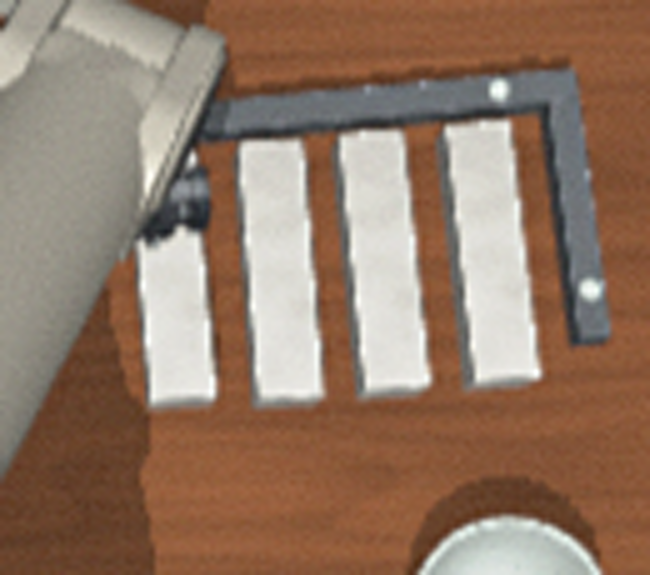

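All four prisms stand in the fence with gaps; their top centres are at crop (177,300), (281,270), (384,262) and (490,252). I'll turn the open gripper so both fingers push the last prism's long face.

Call:
{"op": "drive_tool", "data": {
  "deltas": [
    {"gripper": 0, "offset": [0, 0, 0.004], "angular": [0, 0, -0.663]},
    {"gripper": 0, "offset": [0, 0, 0.004], "angular": [0, 0, -0.663]},
    {"gripper": 0, "offset": [0, 0, 0.004], "angular": [0, 0, -0.663]},
    {"gripper": 0, "offset": [0, 0, 0.004], "angular": [0, 0, -0.663]}
  ]
}}

```text
t: 22.7
eef_pos: [0.529, -0.0551, 0.1874]
tool_rot: [0.0, 0.959, 0.284, 0.001]
contact_force: [0.7, 0.2, -0.1]
gripper_width: 0.997
grasp_force: 0.0
```

Call:
{"op": "drive_tool", "data": {
  "deltas": [
    {"gripper": 0, "offset": [0, -0.001, 0.004], "angular": [0, 0, -0.663]},
    {"gripper": 0, "offset": [0, -0.001, 0.004], "angular": [0, 0, -0.663]},
    {"gripper": 0, "offset": [0, -0.001, 0.004], "angular": [0, 0, -0.663]},
    {"gripper": 0, "offset": [0, -0.001, 0.004], "angular": [0, 0, -0.663]}
  ]
}}

```text
t: 23.1
eef_pos: [0.5284, -0.0543, 0.1834]
tool_rot: [0.0, 0.854, 0.521, 0.0]
contact_force: [0.1, 0.2, -0.2]
gripper_width: 1.003
grasp_force: 0.0
```

Call:
{"op": "drive_tool", "data": {
  "deltas": [
    {"gripper": 0, "offset": [0, -0.001, 0.004], "angular": [0, 0, -0.663]},
    {"gripper": 0, "offset": [0, -0.001, 0.004], "angular": [0, 0, -0.663]},
    {"gripper": 0, "offset": [0, -0.001, 0.004], "angular": [0, 0, -0.663]},
    {"gripper": 0, "offset": [0, -0.001, 0.004], "angular": [0, 0, -0.663]},
    {"gripper": 0, "offset": [0, -0.001, 0.004], "angular": [0, 0, -0.663]}
  ]
}}

```text
t: 23.6
eef_pos: [0.5275, -0.0538, 0.1793]
tool_rot: [0.0, 0.692, 0.722, 0.0]
contact_force: [0.0, -0.0, -1.0]
gripper_width: 1.001
grasp_force: 0.0
```

Run:
```python
from h import *
st();print(bot.get_obs()["q"].round(2))
x,y=F(-.09,.305)
plan([((x,y,.074),YF),((*F(-.09,.20),.074),YF)])
```

```text
t 23.6 pos [ 0.5275 -0.0538  0.1793] yaw 0.041 F [ 0. -0. -1.] w 1.001 g 0.0
[-0.32  0.42  0.37  2.03 -0.23  0.73  0.24]
0 off [0.006, -0.0007, 0.1053] ang [0.001, 0.0, -0.012]
1 off [-0.105, -0.0, 0.0] ang [-0.0, 0.0, 0.0]
```

Call:
{"op": "drive_tool", "data": {
  "deltas": [
    {"gripper": 0, "offset": [0.006, 0, 0.04], "angular": [0, 0, -0.012]},
    {"gripper": 0, "offset": [0.006, 0, 0.08], "angular": [0, 0, -0.012]},
    {"gripper": 0, "offset": [0.006, 0, 0.105], "angular": [0, 0, -0.012]},
    {"gripper": 0, "offset": [0.006, 0, 0.105], "angular": [0, 0, -0.012]}
  ]
}}

```text
t: 24.0
eef_pos: [0.5251, -0.0471, 0.0712]
tool_rot: [-0.002, 0.689, 0.724, -0.002]
contact_force: [-0.3, -0.3, 0.4]
gripper_width: 0.998
grasp_force: 0.0
```

Call:
{"op": "drive_tool", "data": {
  "deltas": [
    {"gripper": 0, "offset": [-0.01, 0, 0], "angular": [0, 0, 0]},
    {"gripper": 0, "offset": [-0.02, 0, 0], "angular": [0, 0, 0]},
    {"gripper": 0, "offset": [-0.03, 0, 0], "angular": [0, 0, 0]},
    {"gripper": 0, "offset": [-0.04, 0, 0], "angular": [0, 0, 0]},
    {"gripper": 0, "offset": [-0.05, 0, 0], "angular": [0, 0, 0]}
  ]
}}

```text
t: 24.5
eef_pos: [0.5309, -0.0948, 0.0755]
tool_rot: [-0.0, 0.688, 0.726, 0.002]
contact_force: [-0.5, 9.7, 6.1]
gripper_width: 0.998
grasp_force: 4.6
```

Call:
{"op": "drive_tool", "data": {
  "deltas": [
    {"gripper": 0, "offset": [-0.01, 0, 0], "angular": [0, 0, 0]},
    {"gripper": 0, "offset": [-0.02, 0, 0], "angular": [0, 0, 0]},
    {"gripper": 0, "offset": [-0.03, 0, 0], "angular": [0, 0, 0]},
    {"gripper": 0, "offset": [-0.04, 0, 0], "angular": [0, 0, 0]},
    {"gripper": 0, "offset": [-0.05, 0, 0], "angular": [0, 0, 0]}
  ]
}}

```text
t: 25.0
eef_pos: [0.5338, -0.1405, 0.0754]
tool_rot: [-0.003, 0.687, 0.727, 0.003]
contact_force: [-2.1, 21.7, 13.7]
gripper_width: 1.002
grasp_force: 10.7
```

Run:
```python
from h import *
st()
plan([((*F(-.09,.172),.074),YF)])
```

```text
t 25.0 pos [ 0.5338 -0.1405  0.0754] yaw 0.057 F [-2.1 21.7 13.7] w 1.002 g 10.7
0 off [-0.0403, -0.0027, 0.0011] ang [0.001, -0.011, 0.008]
```

Call:
{"op": "drive_tool", "data": {
  "deltas": [
    {"gripper": 0, "offset": [-0.006, 0, 0], "angular": [0, 0, 0]},
    {"gripper": 0, "offset": [-0.012, 0, 0], "angular": [0, 0, 0]},
    {"gripper": 0, "offset": [-0.018, 0, 0], "angular": [0, 0, 0]},
    {"gripper": 0, "offset": [-0.024, 0, 0], "angular": [0, 0, 0]},
    {"gripper": 0, "offset": [-0.03, 0, 0], "angular": [0, 0, 0]}
  ]
}}

```text
t: 25.5
eef_pos: [0.5355, -0.167, 0.0754]
tool_rot: [-0.005, 0.686, 0.728, 0.004]
contact_force: [-2.6, 29.0, 17.8]
gripper_width: 0.999
grasp_force: 14.3
```

Run:
```python
from h import *
st()
plan([((*F(-.09,.172),.074),YF)])
crop("top",290,145,420,260,5,"j1")
```

```text
t 25.5 pos [ 0.5355 -0.167   0.0754] yaw 0.059 F [-2.6 29.  17.8] w 0.999 g 14.3
0 off [-0.0137, -0.003, 0.0012] ang [0.0, -0.016, 0.011]
```

View pics/j1.png

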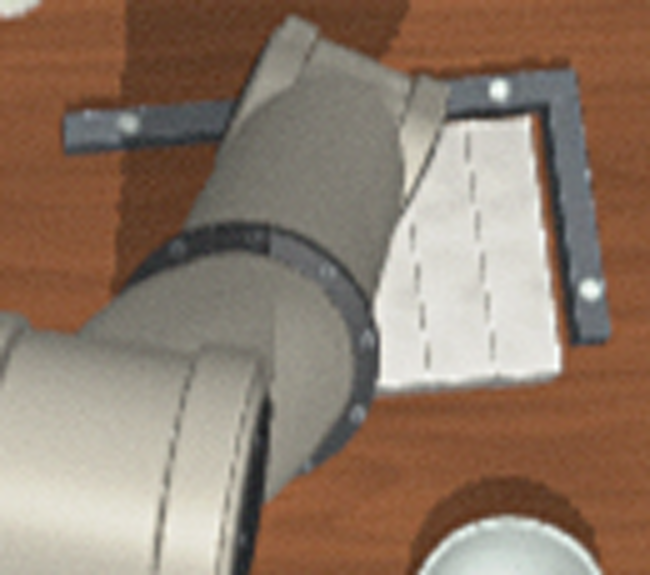

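The row is closed up, about 12–14 mm short of the short leg. I'll push on gently until the force rises.

Call:
{"op": "drive_tool", "data": {
  "deltas": [
    {"gripper": 0, "offset": [-0.004, 0, 0], "angular": [0, 0, -0.01]},
    {"gripper": 0, "offset": [-0.007, 0, 0], "angular": [0, 0, -0.01]},
    {"gripper": 0, "offset": [-0.01, 0, 0], "angular": [0, 0, -0.01]},
    {"gripper": 0, "offset": [-0.01, 0, 0], "angular": [0, 0, -0.01]}
  ]
}}

```text
t: 25.95
eef_pos: [0.5359, -0.1777, 0.0754]
tool_rot: [-0.004, 0.683, 0.73, 0.004]
contact_force: [-1.2, 25.6, 15.7]
gripper_width: 1.0
grasp_force: 13.0
```

Call:
{"op": "drive_tool", "data": {
  "deltas": [
    {"gripper": 0, "offset": [-0.001, 0, 0], "angular": [0, 0, 0]},
    {"gripper": 0, "offset": [-0.002, 0, 0], "angular": [0, 0, 0]},
    {"gripper": 0, "offset": [-0.003, 0, 0], "angular": [0, 0, 0]},
    {"gripper": 0, "offset": [-0.003, 0, 0], "angular": [0, 0, 0]}
  ]
}}

```text
t: 26.35
eef_pos: [0.536, -0.1798, 0.0753]
tool_rot: [-0.005, 0.683, 0.73, 0.004]
contact_force: [-2.4, 28.7, 17.3]
gripper_width: 0.999
grasp_force: 14.4
```

Run:
```python
from h import *
st()
plan([((*F(-.09,.172),.074),YF)])
```

```text
t 26.4 pos [ 0.536  -0.1798  0.0753] yaw 0.067 F [-2.4 28.7 17.3] w 0.999 g 14.4
0 off [-0.0009, -0.0027, 0.0013] ang [-0.001, -0.017, 0.021]
```

Call:
{"op": "drive_tool", "data": {
  "deltas": [
    {"gripper": 0, "offset": [-0.001, 0, 0], "angular": [0, 0, 0.02]},
    {"gripper": 0, "offset": [-0.002, 0, 0], "angular": [0, 0, 0.02]},
    {"gripper": 0, "offset": [-0.002, 0, 0], "angular": [0, 0, 0.02]}
  ]
}}

```text
t: 26.65
eef_pos: [0.5368, -0.1814, 0.0752]
tool_rot: [-0.004, 0.687, 0.726, 0.004]
contact_force: [-2.3, 28.4, 16.0]
gripper_width: 1.0
grasp_force: 14.2
```

Call:
{"op": "drive_tool", "data": {
  "deltas": [
    {"gripper": 0, "offset": [-0.001, 0, 0], "angular": [0, 0, 0]},
    {"gripper": 0, "offset": [-0.002, 0, 0], "angular": [0, 0, 0]},
    {"gripper": 0, "offset": [-0.002, 0, 0], "angular": [0, 0, 0]}
  ]
}}

```text
t: 26.95
eef_pos: [0.5368, -0.1815, 0.0752]
tool_rot: [-0.006, 0.687, 0.726, 0.005]
contact_force: [-3.0, 32.8, 18.4]
gripper_width: 0.997
grasp_force: 16.8
```

Run:
```python
from h import *
st()
crop("top",290,145,420,260,5,"j2")
```

```text
t 26.9 pos [ 0.5368 -0.1815  0.0752] yaw 0.056 F [-3.  32.8 18.4] w 0.997 g 16.8
```

View pics/j2.png

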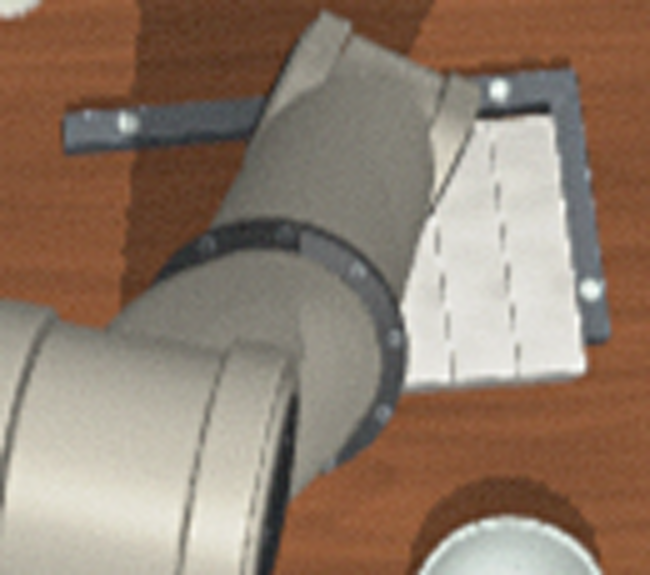

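The push has bottomed out: a 2 mm command gave no motion, and the row rests on the short leg. Now I'll back off, turn and push the ends against the long leg.

Call:
{"op": "drive_tool", "data": {
  "deltas": [
    {"gripper": 0, "offset": [0.02, 0, 0], "angular": [0, 0, 0]},
    {"gripper": 0, "offset": [0.035, 0, 0], "angular": [0, 0, 0]},
    {"gripper": 0, "offset": [0.035, 0, -0.04], "angular": [0, 0, 0]},
    {"gripper": 0, "offset": [0.035, 0, -0.08], "angular": [0, 0, 0]},
    {"gripper": 0, "offset": [0.035, 0, -0.08], "angular": [0, 0, 0]}
  ]
}}

```text
t: 27.5
eef_pos: [0.5359, -0.1604, 0.1592]
tool_rot: [0.004, 0.692, 0.722, 0.002]
contact_force: [0.8, -0.8, 0.8]
gripper_width: 1.006
grasp_force: 0.0
```

Run:
```python
from h import *
st()
x,y=F(-.205,.08);a=YF+np.pi/2+.005
plan([((x,y,.16),a),((x,y,.074),a)])
im=optics.read_camera("top");cv2.imwrite("pics/k1raw.png",im)
```

```text
t 27.5 pos [ 0.5359 -0.1604  0.1592] yaw 0.042 F [ 0.8 -0.8  0.8] w 1.006 g 0.0
0 off [-0.0377, -0.0392, -0.0005] ang [0.004, -0.002, 0.661]
0 off [-0.0522, -0.0153, -0.0004] ang [0.004, -0.002, 0.661]
0 off [-0.0529, 0.0126, -0.0003] ang [0.004, -0.002, 0.661]
1 off [0.0, -0.0, 0.086] ang [0.0, 0.0, 0.0]
```

Call:
{"op": "drive_tool", "data": {
  "deltas": [
    {"gripper": 0, "offset": [-0.038, -0.039, 0], "angular": [0, 0, 0.661]},
    {"gripper": 0, "offset": [-0.038, -0.039, 0], "angular": [0, 0, 0.661]},
    {"gripper": 0, "offset": [-0.038, -0.039, 0], "angular": [0, 0, 0.661]},
    {"gripper": 0, "offset": [-0.038, -0.039, 0], "angular": [0, 0, 0.661]}
  ]
}}

```text
t: 27.95
eef_pos: [0.4949, -0.199, 0.1534]
tool_rot: [-0.0, 0.856, 0.518, -0.001]
contact_force: [0.4, -0.5, 0.9]
gripper_width: 1.0
grasp_force: 0.0
```

Call:
{"op": "drive_tool", "data": {
  "deltas": [
    {"gripper": 0, "offset": [-0.052, -0.015, 0], "angular": [0, 0, 0.661]},
    {"gripper": 0, "offset": [-0.052, -0.015, 0], "angular": [0, 0, 0.661]},
    {"gripper": 0, "offset": [-0.052, -0.015, 0], "angular": [0, 0, 0.661]},
    {"gripper": 0, "offset": [-0.052, -0.015, 0], "angular": [0, 0, 0.661]}
  ]
}}

```text
t: 28.35
eef_pos: [0.4577, -0.2383, 0.1534]
tool_rot: [0.0, 0.96, 0.281, -0.001]
contact_force: [0.5, 0.6, 0.2]
gripper_width: 1.0
grasp_force: 0.0
```

Call:
{"op": "drive_tool", "data": {
  "deltas": [
    {"gripper": 0, "offset": [-0.053, 0.0125, 0], "angular": [0, 0, 0.661]},
    {"gripper": 0, "offset": [-0.053, 0.0125, 0], "angular": [0, 0, 0.661]},
    {"gripper": 0, "offset": [-0.053, 0.0125, 0], "angular": [0, 0, 0.661]},
    {"gripper": 0, "offset": [-0.053, 0.0125, 0], "angular": [0, 0, 0.661]},
    {"gripper": 0, "offset": [-0.053, 0.0125, 0], "angular": [0, 0, 0.661]}
  ]
}}

```text
t: 28.85
eef_pos: [0.4205, -0.2771, 0.1534]
tool_rot: [0.0, 1.0, 0.028, -0.001]
contact_force: [-1.2, -0.1, 0.4]
gripper_width: 1.002
grasp_force: 0.0
```

Run:
```python
from h import *
st()
x,y=F(-.205,.08);a=YF+np.pi/2+.005
plan([((x,y,.074),a)])
```

```text
t 28.9 pos [ 0.4205 -0.2771  0.1534] yaw -1.515 F [-1.2 -0.1  0.4] w 1.002 g 0.0
0 off [0.0028, 0.0015, 0.0794] ang [0.001, 0.002, 0.001]
```

Call:
{"op": "drive_tool", "data": {
  "deltas": [
    {"gripper": 0, "offset": [0, 0.001, 0.04], "angular": [0, 0, 0]},
    {"gripper": 0, "offset": [0, 0.001, 0.07], "angular": [0, 0, 0]},
    {"gripper": 0, "offset": [0, 0.001, 0.079], "angular": [0, 0, 0]},
    {"gripper": 0, "offset": [0, 0.001, 0.079], "angular": [0, 0, 0]}
  ]
}}

```text
t: 29.25
eef_pos: [0.4204, -0.2777, 0.074]
tool_rot: [-0.001, 1.0, 0.029, -0.001]
contact_force: [-0.5, -0.2, 0.7]
gripper_width: 1.002
grasp_force: 0.0
```

Call:
{"op": "drive_tool", "data": {
  "deltas": [
    {"gripper": 0, "offset": [0.008, 0, 0], "angular": [0, 0, 0]},
    {"gripper": 0, "offset": [0.016, 0, 0], "angular": [0, 0, 0]},
    {"gripper": 0, "offset": [0.022, 0, 0], "angular": [0, 0, 0]},
    {"gripper": 0, "offset": [0.028, 0, 0], "angular": [0, 0, 0]},
    {"gripper": 0, "offset": [0.028, 0, 0], "angular": [0, 0, 0]}
  ]
}}

```text
t: 29.75
eef_pos: [0.4451, -0.2773, 0.0753]
tool_rot: [-0.0, 1.0, 0.026, -0.003]
contact_force: [-14.8, 0.1, 8.2]
gripper_width: 1.001
grasp_force: 7.2
```

Call:
{"op": "drive_tool", "data": {
  "deltas": [
    {"gripper": 0, "offset": [0.003, 0, 0], "angular": [0, 0, 0]},
    {"gripper": 0, "offset": [0.006, 0, 0], "angular": [0, 0, 0]},
    {"gripper": 0, "offset": [0.008, 0, 0], "angular": [0, 0, 0]},
    {"gripper": 0, "offset": [0.008, 0, 0], "angular": [0, 0, 0]}
  ]
}}

```text
t: 30.15
eef_pos: [0.4494, -0.2772, 0.0751]
tool_rot: [-0.001, 1.0, 0.026, -0.005]
contact_force: [-23.8, -0.7, 17.0]
gripper_width: 0.998
grasp_force: 12.1
```

Run:
```python
from h import *
st()
x,y=F(-.171,.08);a=YF+np.pi/2
plan([((x,y,.074),a)])
```

```text
t 30.1 pos [ 0.4494 -0.2772  0.0751] yaw -1.519 F [-23.8  -0.7  17. ] w 0.998 g 12.1
0 off [0.0078, -0.0001, 0.001] ang [-0.003, 0.014, 0.001]
```

Call:
{"op": "drive_tool", "data": {
  "deltas": [
    {"gripper": 0, "offset": [0.001, 0, 0], "angular": [0, 0, 0]},
    {"gripper": 0, "offset": [0.003, 0, 0], "angular": [0, 0, 0]},
    {"gripper": 0, "offset": [0.003, 0, 0], "angular": [0, 0, 0]}
  ]
}}

```text
t: 30.45
eef_pos: [0.4497, -0.2772, 0.075]
tool_rot: [-0.002, 1.0, 0.025, -0.007]
contact_force: [-31.1, -0.4, 23.4]
gripper_width: 0.998
grasp_force: 15.9
```

Call:
{"op": "drive_tool", "data": {
  "deltas": [
    {"gripper": 0, "offset": [0.001, 0, 0], "angular": [0, 0, 0]},
    {"gripper": 0, "offset": [0.003, 0, 0], "angular": [0, 0, 0]},
    {"gripper": 0, "offset": [0.003, 0, 0], "angular": [0, 0, 0]}
  ]
}}

```text
t: 30.75
eef_pos: [0.4515, -0.2772, 0.0749]
tool_rot: [-0.002, 1.0, 0.025, -0.008]
contact_force: [-34.7, -2.2, 24.8]
gripper_width: 1.005
grasp_force: 17.4
```

Force is climbing with little motion. I'll back off and look before pushing on.

Call:
{"op": "drive_tool", "data": {
  "deltas": [
    {"gripper": 0, "offset": [-0.02, 0, 0], "angular": [0, 0, 0]},
    {"gripper": 0, "offset": [-0.03, 0, -0.005], "angular": [0, 0, 0]},
    {"gripper": 0, "offset": [-0.03, 0, -0.005], "angular": [0, 0, 0]}
  ]
}}

```text
t: 31.05
eef_pos: [0.4333, -0.2774, 0.081]
tool_rot: [0.0, 1.0, 0.028, 0.001]
contact_force: [0.1, -0.2, 0.0]
gripper_width: 1.001
grasp_force: 0.0
```

Run:
```python
from h import *
st()
im=np.hstack([cv2.resize(optics.read_camera("top")[150:250,325:420],None,fx=4,fy=4,interpolation=cv2.INTER_CUBIC),cv2.resize(optics.read_camera("side")[235:335,315:410],None,fx=4,fy=4,interpolation=cv2.INTER_CUBIC)])
cv2.imwrite("pics/l1.png",im)
```

```text
t 31.1 pos [ 0.4333 -0.2774  0.081 ] yaw -1.514 F [ 0.1 -0.2  0. ] w 1.001 g 0.0
```

View pics/l1.png

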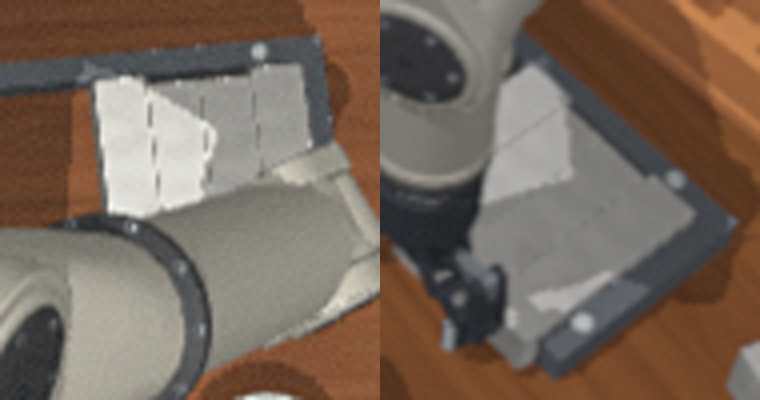

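Prisms 1 and 4 are against the long leg, and the middle two are a few mm short. I'll close the gripper and push these two together.

Call:
{"op": "drive_tool", "data": {
  "deltas": [
    {"gripper": 255, "offset": [-0.012, 0, -0.012], "angular": [0, 0, 0]},
    {"gripper": 255, "offset": [-0.012, 0, -0.012], "angular": [0, 0, 0]},
    {"gripper": 255, "offset": [-0.012, 0, -0.012], "angular": [0, 0, 0]},
    {"gripper": 255, "offset": [-0.012, 0, -0.012], "angular": [0, 0, 0]},
    {"gripper": 255, "offset": [-0.012, 0, -0.012], "angular": [0, 0, 0]}
  ],
  "grip_force": 30
}}

```text
t: 31.65
eef_pos: [0.422, -0.2775, 0.0916]
tool_rot: [-0.0, 1.0, 0.029, -0.0]
contact_force: [-0.2, -0.2, 0.7]
gripper_width: 0.146
grasp_force: 0.0
```

Call:
{"op": "drive_tool", "data": {
  "deltas": [
    {"gripper": 255, "offset": [0.006, 0, 0], "angular": [0, 0, 0]},
    {"gripper": 255, "offset": [0.012, 0, 0], "angular": [0, 0, 0]},
    {"gripper": 255, "offset": [0.018, 0, 0], "angular": [0, 0, 0]},
    {"gripper": 255, "offset": [0.024, 0, 0], "angular": [0, 0, 0]},
    {"gripper": 255, "offset": [0.024, 0, 0], "angular": [0, 0, 0]}
  ]
}}

```text
t: 32.15
eef_pos: [0.4443, -0.2764, 0.0916]
tool_rot: [-0.0, 1.0, 0.029, -0.001]
contact_force: [-4.0, 0.1, 2.2]
gripper_width: 0.001
grasp_force: 2.1
```

Call:
{"op": "drive_tool", "data": {
  "deltas": [
    {"gripper": 255, "offset": [0.003, 0, 0], "angular": [0, 0, 0]},
    {"gripper": 255, "offset": [0.006, 0, 0], "angular": [0, 0, 0]},
    {"gripper": 255, "offset": [0.006, 0, 0], "angular": [0, 0, 0]}
  ]
}}

```text
t: 32.45
eef_pos: [0.4449, -0.2765, 0.0913]
tool_rot: [-0.002, 1.0, 0.027, -0.005]
contact_force: [-19.8, 0.1, 15.2]
gripper_width: -0.002
grasp_force: 9.4
```

Call:
{"op": "drive_tool", "data": {
  "deltas": [
    {"gripper": 255, "offset": [0.002, 0, 0], "angular": [0, 0, 0]},
    {"gripper": 255, "offset": [0.003, 0, 0], "angular": [0, 0, 0]},
    {"gripper": 255, "offset": [0.003, 0, 0], "angular": [0, 0, 0]}
  ]
}}

```text
t: 32.75
eef_pos: [0.4454, -0.2766, 0.0911]
tool_rot: [-0.002, 1.0, 0.026, -0.007]
contact_force: [-25.2, 0.7, 19.3]
gripper_width: -0.002
grasp_force: 12.7
```

Call:
{"op": "drive_tool", "data": {
  "deltas": [
    {"gripper": 255, "offset": [0.002, 0, 0], "angular": [0, 0, 0]},
    {"gripper": 255, "offset": [0.003, 0, 0], "angular": [0, 0, 0]},
    {"gripper": 255, "offset": [0.003, 0, 0], "angular": [0, 0, 0]}
  ]
}}

```text
t: 33.05
eef_pos: [0.448, -0.2764, 0.0912]
tool_rot: [-0.002, 1.0, 0.026, -0.007]
contact_force: [-25.4, -0.1, 20.0]
gripper_width: 0.005
grasp_force: 12.7
```

Call:
{"op": "drive_tool", "data": {
  "deltas": [
    {"gripper": 255, "offset": [0.002, 0, 0], "angular": [0, 0, 0]},
    {"gripper": 255, "offset": [0.003, 0, 0], "angular": [0, 0, 0]},
    {"gripper": 255, "offset": [0.003, 0, 0], "angular": [0, 0, 0]}
  ]
}}

```text
t: 33.35
eef_pos: [0.453, -0.2761, 0.0912]
tool_rot: [-0.002, 1.0, 0.027, -0.006]
contact_force: [-20.3, 0.8, 13.6]
gripper_width: 0.001
grasp_force: 9.9
```

Call:
{"op": "drive_tool", "data": {
  "deltas": [
    {"gripper": 255, "offset": [0.002, 0, 0], "angular": [0, 0, 0]},
    {"gripper": 255, "offset": [0.003, 0, 0], "angular": [0, 0, 0]},
    {"gripper": 255, "offset": [0.003, 0, 0], "angular": [0, 0, 0]}
  ]
}}

```text
t: 33.65
eef_pos: [0.4544, -0.2761, 0.0912]
tool_rot: [-0.002, 1.0, 0.026, -0.007]
contact_force: [-25.3, 1.2, 19.4]
gripper_width: 0.003
grasp_force: 12.8
```

Call:
{"op": "drive_tool", "data": {
  "deltas": [
    {"gripper": 255, "offset": [0.002, 0, 0], "angular": [0, 0, 0]},
    {"gripper": 255, "offset": [0.003, 0, 0], "angular": [0, 0, 0]},
    {"gripper": 255, "offset": [0.003, 0, 0], "angular": [0, 0, 0]}
  ]
}}

```text
t: 33.95
eef_pos: [0.4547, -0.2761, 0.0909]
tool_rot: [-0.003, 1.0, 0.025, -0.009]
contact_force: [-32.2, 0.2, 26.1]
gripper_width: 0.005
grasp_force: 16.4
```

Stalled at 32 N, above the earlier 25 N breakaway, so the middle two have reached the leg. I'll back off and go to the handle.

Call:
{"op": "drive_tool", "data": {
  "deltas": [
    {"gripper": 255, "offset": [-0.02, 0, 0], "angular": [0, 0, 0]},
    {"gripper": 255, "offset": [-0.035, 0, 0], "angular": [0, 0, 0]},
    {"gripper": 200, "offset": [-0.035, 0, -0.05], "angular": [0, 0, 0]},
    {"gripper": 165, "offset": [-0.03, 0, -0.1], "angular": [0, 0, 0]},
    {"gripper": 165, "offset": [-0.03, 0, -0.13], "angular": [0, 0, 0]}
  ]
}}

```text
t: 34.45
eef_pos: [0.4378, -0.2776, 0.225]
tool_rot: [0.001, 1.0, 0.029, 0.002]
contact_force: [1.1, 0.2, 0.5]
gripper_width: 0.355
grasp_force: 0.0
```

Run:
```python
from h import *
st()
plan([((.45,0,.22),-.75),((.3695,.2615,.22),-.051),((.3695,.2615,.132),-.051)])
```

```text
t 34.5 pos [ 0.4378 -0.2776  0.225 ] yaw -1.513 F [1.1 0.2 0.5] w 0.355 g 0.0
0 off [0.0141, -0.1382, 0.0023] ang [0.002, -0.002, -0.486]
0 off [0.0646, -0.123, 0.0024] ang [0.002, -0.002, -0.486]
1 off [0.0682, -0.1186, 0.0] ang [-0.0, -0.0, -0.445]
1 off [0.1047, -0.088, 0.0] ang [-0.0, -0.0, -0.445]
2 off [-0.0, -0.0, 0.088] ang [0.0, -0.0, 0.0]
```

Call:
{"op": "drive_tool", "data": {
  "deltas": [
    {"gripper": 165, "offset": [0.014, -0.138, 0], "angular": [0, 0, -0.486]},
    {"gripper": 165, "offset": [0.014, -0.138, 0], "angular": [0, 0, -0.486]},
    {"gripper": 165, "offset": [0.014, -0.138, 0], "angular": [0, 0, -0.486]},
    {"gripper": 165, "offset": [0.014, -0.138, 0], "angular": [0, 0, -0.486]}
  ]
}}

```text
t: 34.85
eef_pos: [0.4433, -0.1326, 0.2218]
tool_rot: [-0.002, 0.975, 0.223, 0.0]
contact_force: [0.7, -0.8, 0.1]
gripper_width: 0.355
grasp_force: 0.0
```

Call:
{"op": "drive_tool", "data": {
  "deltas": [
    {"gripper": 165, "offset": [0.0645, -0.123, 0], "angular": [0, 0, -0.486]},
    {"gripper": 165, "offset": [0.0645, -0.123, 0], "angular": [0, 0, -0.486]},
    {"gripper": 165, "offset": [0.0645, -0.123, 0], "angular": [0, 0, -0.486]},
    {"gripper": 165, "offset": [0.0645, -0.123, 0], "angular": [0, 0, -0.486]}
  ]
}}

```text
t: 35.25
eef_pos: [0.4494, 0.0053, 0.2221]
tool_rot: [-0.001, 0.915, 0.403, 0.001]
contact_force: [0.1, 0.8, 0.3]
gripper_width: 0.357
grasp_force: 0.0
```

Call:
{"op": "drive_tool", "data": {
  "deltas": [
    {"gripper": 165, "offset": [0.068, -0.1185, 0], "angular": [0, 0, -0.445]},
    {"gripper": 165, "offset": [0.068, -0.1185, 0], "angular": [0, 0, -0.445]},
    {"gripper": 165, "offset": [0.068, -0.1185, 0], "angular": [0, 0, -0.445]},
    {"gripper": 165, "offset": [0.068, -0.1185, 0], "angular": [0, 0, -0.445]}
  ]
}}

```text
t: 35.65
eef_pos: [0.4075, 0.1347, 0.2221]
tool_rot: [-0.001, 0.832, 0.555, 0.001]
contact_force: [0.8, -0.6, 0.2]
gripper_width: 0.352
grasp_force: 0.0
```

Call:
{"op": "drive_tool", "data": {
  "deltas": [
    {"gripper": 165, "offset": [0.1045, -0.088, 0], "angular": [0, 0, -0.445]},
    {"gripper": 165, "offset": [0.1045, -0.088, 0], "angular": [0, 0, -0.445]},
    {"gripper": 165, "offset": [0.1045, -0.088, 0], "angular": [0, 0, -0.445]},
    {"gripper": 165, "offset": [0.1045, -0.088, 0], "angular": [0, 0, -0.445]},
    {"gripper": 165, "offset": [0.1045, -0.088, 0], "angular": [0, 0, -0.445]}
  ]
}}

```text
t: 36.15
eef_pos: [0.3686, 0.2608, 0.2219]
tool_rot: [0.0, 0.725, 0.688, -0.0]
contact_force: [-0.1, 0.0, -0.3]
gripper_width: 0.353
grasp_force: 0.0
```

Run:
```python
from h import *
st()
plan([((.3695,.2615,.132),-.051)])
im=optics.read_camera("top");a=cv2.resize(im[150:240,325:420],None,fx=6,fy=6,interpolation=cv2.INTER_CUBIC)
cv2.imwrite("pics/m1.png",a);cv2.imwrite("pics/m1raw.png",im)
```

```text
t 36.1 pos [0.3686 0.2608 0.2219] yaw -0.053 F [-0.1  0.  -0.3] w 0.353 g 0.0
0 off [0.0008, 0.0009, 0.0899] ang [0.001, 0.001, -0.002]
```

View pics/m1.png

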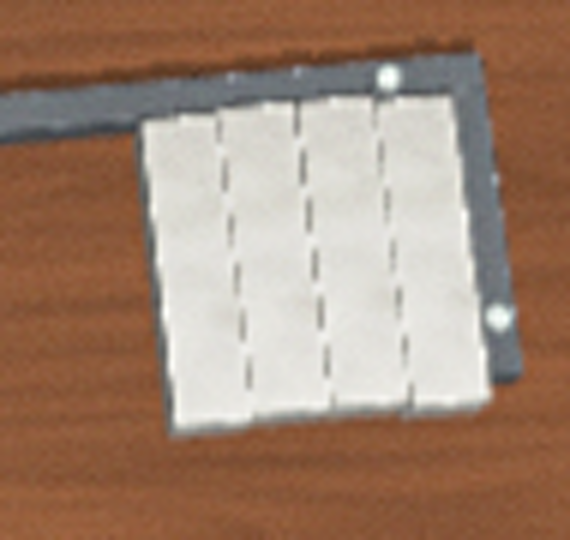

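The row is tight, but the left prism (crop end at about (178,121)) looks a few mm short of the long leg. I'll measure the ends with subpixel edges before I lower onto the handle.

```bash
cat > ends.py <<'E'
from h import *
def ends(im):
    g=cv2.cvtColor(im,cv2.COLOR_BGR2GRAY).astype(float)
    def edge(P0,P1,z):  # strongest bright->dark transition between two fence-frame points
        s=np.linspace(0,1,160);w=np.array([[*F(*(np.array(P0)+(np.array(P1)-P0)*t)),z] for t in s])
        px=w2px("top",w).astype(np.float32);v=cv2.remap(g.astype(np.float32),px[:,:1],px[:,1:],cv2.INTER_LINEAR).ravel()
        v=np.convolve(v,np.ones(9)/9,"valid");lv=(np.percentile(v,92)+np.percentile(v,8))/2
        i=np.where((v[:-1]>lv)&(v[1:]<=lv))[0]
        return s[i[0]+4]*np.linalg.norm(np.array(P1)-P0) if len(i) else np.nan
    for k in range(4):
        e=[-.03+edge((-.03,.04*k+d),(.01,.04*k+d),.04) for d in (.008,.014,.02,.026,.032)]
        b=[-.14-edge((-.14,.04*k+d),(-.19,.04*k+d),.04) for d in (.008,.014,.02,.026,.032)]
        print(k+1,"front(mm)",(np.array(e)*1e3).round(1),"back",(np.array(b)*1e3).round(1))
    # fence inner foot on the free left part: dark steel -> bright wood
    r=[]
    for y in (.23,.245,.26,.275,.285):
        s=np.linspace(-.02,.012,130);w=np.array([[*F(t,y),0] for t in s]);px=w2px("top",w).astype(np.float32)
        v=cv2.remap(im[:,:,2].astype(np.float32),px[:,:1],px[:,1:],cv2.INTER_LINEAR).ravel();v=np.convolve(v,np.ones(7)/7,"valid")
        lv=(v[:20].mean()+v[-20:].mean())/2;i=np.where((v[:-1]>lv)&(v[1:]<=lv))[0];r.append(s[i[0]+3]*1e3 if len(i) else np.nan)
    print("fence foot(mm)",np.round(r,1))
if __name__=="__main__": ends(cv2.imread("pics/m1raw.png"))
E
python3 ends.py
```

```text
1 front(mm) [-4.3 -4.3 -3.6 -3.1 -6.4] back [-165.2 -165.2 -165.8 -165.2 -164.2]
2 front(mm) [-1.3 -0.8 -0.1 -1.1 -1.8] back [-162.3 -163.  -162.  -161.7 -162. ]
3 front(mm) [-1.1 -0.1 -1.3 -2.1 -2.1] back [-163.  -162.3 -162.3 -162.3 -163.3]
4 front(mm) [-4.1 -3.6 -3.1 -4.8 -4.8] back [-165.8 -165.5 -164.5 -165.2 -165.8]
fence foot(mm) [-3.9 -4.1  nan  nan  nan]
```

Prisms 1 and 4 are about 3 mm behind 2 and 3, so I'll push them again after the drawer. Drawer first.

Call:
{"op": "drive_tool", "data": {
  "deltas": [
    {"gripper": 165, "offset": [0, 0.001, 0.04], "angular": [0, 0, 0]},
    {"gripper": 165, "offset": [0, 0.001, 0.07], "angular": [0, 0, 0]},
    {"gripper": 165, "offset": [0, 0.001, 0.09], "angular": [0, 0, 0]},
    {"gripper": 165, "offset": [0, 0.001, 0.09], "angular": [0, 0, 0]}
  ]
}}

```text
t: 36.6
eef_pos: [0.3686, 0.2583, 0.13]
tool_rot: [0.001, 0.726, 0.687, -0.003]
contact_force: [0.1, -0.7, -0.5]
gripper_width: 0.355
grasp_force: 0.0
```

Call:
{"op": "drive_tool", "data": {
  "deltas": [
    {"gripper": 245, "offset": [0, 0, 0], "angular": [0, 0, 0]},
    {"gripper": 245, "offset": [0, 0, 0], "angular": [0, 0, 0]},
    {"gripper": 245, "offset": [0, 0, 0], "angular": [0, 0, 0]},
    {"gripper": 245, "offset": [0, 0, 0], "angular": [0, 0, 0]}
  ]
}}

```text
t: 37.0
eef_pos: [0.3694, 0.2604, 0.1327]
tool_rot: [0.0, 0.725, 0.688, 0.0]
contact_force: [2.2, -5.3, -0.0]
gripper_width: 0.127
grasp_force: 29.8
```

Call:
{"op": "drive_tool", "data": {
  "deltas": [
    {"gripper": 245, "offset": [0, 0.018, 0], "angular": [0, 0, 0]},
    {"gripper": 245, "offset": [0, 0.036, 0], "angular": [0, 0, 0]},
    {"gripper": 245, "offset": [0, 0.054, 0], "angular": [0, 0, 0]},
    {"gripper": 245, "offset": [0, 0.072, 0], "angular": [0, 0, 0]},
    {"gripper": 245, "offset": [0, 0.09, 0], "angular": [0, 0, 0]}
  ]
}}

```text
t: 37.5
eef_pos: [0.4583, 0.2561, 0.1327]
tool_rot: [-0.001, 0.725, 0.689, -0.001]
contact_force: [-3.8, -3.6, 5.6]
gripper_width: 0.129
grasp_force: 30.2
```

Call:
{"op": "drive_tool", "data": {
  "deltas": [
    {"gripper": 245, "offset": [0, 0.018, 0], "angular": [0, 0, 0]},
    {"gripper": 245, "offset": [0, 0.036, 0], "angular": [0, 0, 0]},
    {"gripper": 245, "offset": [0, 0.054, 0], "angular": [0, 0, 0]},
    {"gripper": 245, "offset": [0, 0.07, 0], "angular": [0, 0, 0]},
    {"gripper": 245, "offset": [0, 0.083, 0], "angular": [0, 0, 0]}
  ]
}}

```text
t: 38.0
eef_pos: [0.5418, 0.2519, 0.1327]
tool_rot: [-0.0, 0.725, 0.689, -0.001]
contact_force: [-4.4, -4.8, 5.0]
gripper_width: 0.128
grasp_force: 30.2
```

Call:
{"op": "drive_tool", "data": {
  "deltas": [
    {"gripper": 245, "offset": [0, 0.005, 0], "angular": [0, 0, 0]},
    {"gripper": 245, "offset": [0, 0.01, 0], "angular": [0, 0, 0]},
    {"gripper": 245, "offset": [0, 0.015, 0], "angular": [0, 0, 0]},
    {"gripper": 245, "offset": [0, 0.015, 0], "angular": [0, 0, 0]}
  ]
}}

```text
t: 38.4
eef_pos: [0.5574, 0.2511, 0.1327]
tool_rot: [0.001, 0.725, 0.689, 0.001]
contact_force: [-0.8, -5.6, 3.9]
gripper_width: 0.127
grasp_force: 30.4
```

Call:
{"op": "drive_tool", "data": {
  "deltas": [
    {"gripper": 245, "offset": [0, 0.002, 0], "angular": [0, 0, 0]},
    {"gripper": 245, "offset": [0, 0.004, 0], "angular": [0, 0, 0]},
    {"gripper": 245, "offset": [0, 0.006, 0], "angular": [0, 0, 0]},
    {"gripper": 245, "offset": [0, 0.006, 0], "angular": [0, 0, 0]}
  ]
}}

```text
t: 38.8
eef_pos: [0.5598, 0.2511, 0.1326]
tool_rot: [-0.002, 0.725, 0.689, -0.003]
contact_force: [-12.6, -6.7, 16.7]
gripper_width: 0.124
grasp_force: 31.6
```

Drawer home: 190 mm of travel, and the force rose. I'll release and go back to prisms 1 and 4.

Call:
{"op": "drive_tool", "data": {
  "deltas": [
    {"gripper": 165, "offset": [0, -0.003, 0], "angular": [0, 0, 0]},
    {"gripper": 165, "offset": [0, -0.003, 0], "angular": [0, 0, 0]},
    {"gripper": 165, "offset": [0, -0.003, -0.04], "angular": [0, 0, 0]},
    {"gripper": 165, "offset": [0, -0.003, -0.08], "angular": [0, 0, 0]},
    {"gripper": 165, "offset": [0, -0.003, -0.09], "angular": [0, 0, 0]}
  ]
}}

```text
t: 39.3
eef_pos: [0.5618, 0.2533, 0.2265]
tool_rot: [0.001, 0.725, 0.689, 0.004]
contact_force: [0.3, 0.9, 0.8]
gripper_width: 0.352
grasp_force: 0.0
```

Run:
```python
from h import *
st()
a=YF-np.pi/2
plan([((.47,0,.22),-.75),((*F(-.205,.08),.18),a)])
```

```text
t 39.3 pos [0.5618 0.2533 0.2265] yaw -0.05 F [0.3 0.9 0.8] w 0.352 g 0.0
0 off [-0.1288, -0.0395, 0.0023] ang [0.003, -0.005, 0.445]
0 off [-0.1345, 0.0071, 0.0028] ang [0.003, -0.005, 0.445]
1 off [-0.1178, 0.0778, 0.02] ang [-0.0, 0.0, 0.49]
1 off [-0.08, 0.1164, 0.02] ang [-0.0, 0.0, 0.49]
```

Call:
{"op": "drive_tool", "data": {
  "deltas": [
    {"gripper": 165, "offset": [-0.129, -0.0395, 0], "angular": [0, 0, 0.445]},
    {"gripper": 165, "offset": [-0.129, -0.0395, 0], "angular": [0, 0, 0.445]},
    {"gripper": 0, "offset": [-0.129, -0.0395, 0], "angular": [0, 0, 0.445]},
    {"gripper": 0, "offset": [-0.129, -0.0395, 0], "angular": [0, 0, 0.445]}
  ]
}}

```text
t: 39.7
eef_pos: [0.5119, 0.12, 0.2218]
tool_rot: [0.0, 0.836, 0.549, -0.001]
contact_force: [0.6, 0.8, 0.0]
gripper_width: 0.68
grasp_force: 0.0
```

Call:
{"op": "drive_tool", "data": {
  "deltas": [
    {"gripper": 0, "offset": [-0.1345, 0.007, 0], "angular": [0, 0, 0.445]},
    {"gripper": 0, "offset": [-0.1345, 0.007, 0], "angular": [0, 0, 0.445]},
    {"gripper": 0, "offset": [-0.1345, 0.007, 0], "angular": [0, 0, 0.445]},
    {"gripper": 0, "offset": [-0.1345, 0.007, 0], "angular": [0, 0, 0.445]}
  ]
}}

```text
t: 40.1
eef_pos: [0.4661, -0.0054, 0.2219]
tool_rot: [0.0, 0.918, 0.396, -0.0]
contact_force: [0.3, -0.4, -0.2]
gripper_width: 0.998
grasp_force: 0.0
```

Call:
{"op": "drive_tool", "data": {
  "deltas": [
    {"gripper": 0, "offset": [-0.118, 0.078, 0.02], "angular": [0, 0, 0.49]},
    {"gripper": 0, "offset": [-0.118, 0.078, 0.02], "angular": [0, 0, 0.49]},
    {"gripper": 0, "offset": [-0.118, 0.078, 0.02], "angular": [0, 0, 0.49]},
    {"gripper": 0, "offset": [-0.118, 0.078, 0.02], "angular": [0, 0, 0.49]}
  ]
}}

```text
t: 40.5
eef_pos: [0.4436, -0.1456, 0.2017]
tool_rot: [0.001, 0.977, 0.212, 0.0]
contact_force: [0.7, 0.1, 0.3]
gripper_width: 1.0
grasp_force: 0.0
```

Call:
{"op": "drive_tool", "data": {
  "deltas": [
    {"gripper": 0, "offset": [-0.08, 0.1165, 0.02], "angular": [0, 0, 0.49]},
    {"gripper": 0, "offset": [-0.08, 0.1165, 0.02], "angular": [0, 0, 0.49]},
    {"gripper": 0, "offset": [-0.08, 0.1165, 0.02], "angular": [0, 0, 0.49]},
    {"gripper": 0, "offset": [-0.08, 0.1165, 0.02], "angular": [0, 0, 0.49]},
    {"gripper": 0, "offset": [-0.08, 0.1165, 0.02], "angular": [0, 0, 0.49]}
  ]
}}

```text
t: 41.0
eef_pos: [0.4219, -0.2803, 0.1815]
tool_rot: [0.0, 1.0, 0.026, -0.0]
contact_force: [-0.3, 0.2, 0.7]
gripper_width: 0.997
grasp_force: 0.0
```

Run:
```python
from h import *
st()
plan([((*F(-.205,.08),.072),YF-np.pi/2)])
```

```text
t 41.0 pos [ 0.4219 -0.2803  0.1815] yaw -1.518 F [-0.3  0.2  0.7] w 0.997 g 0.0
0 off [0.0014, -0.0017, 0.1095] ang [0.0, 0.0, 0.003]
```

Call:
{"op": "drive_tool", "data": {
  "deltas": [
    {"gripper": 0, "offset": [0, -0.002, 0.05], "angular": [0, 0, 0]},
    {"gripper": 0, "offset": [0, -0.002, 0.09], "angular": [0, 0, 0]},
    {"gripper": 0, "offset": [0, -0.002, 0.109], "angular": [0, 0, 0]},
    {"gripper": 0, "offset": [0, -0.002, 0.109], "angular": [0, 0, 0]}
  ]
}}

```text
t: 41.4
eef_pos: [0.421, -0.2752, 0.0706]
tool_rot: [-0.002, 1.0, 0.028, -0.002]
contact_force: [-0.2, -0.3, 0.7]
gripper_width: 1.0
grasp_force: 0.0
```

Call:
{"op": "drive_tool", "data": {
  "deltas": [
    {"gripper": 0, "offset": [0.01, 0, 0], "angular": [0, 0, 0]},
    {"gripper": 0, "offset": [0.02, 0, 0], "angular": [0, 0, 0]},
    {"gripper": 0, "offset": [0.028, 0, 0], "angular": [0, 0, 0]},
    {"gripper": 0, "offset": [0.034, 0, 0], "angular": [0, 0, 0]},
    {"gripper": 0, "offset": [0.034, 0, 0], "angular": [0, 0, 0]}
  ]
}}

```text
t: 41.9
eef_pos: [0.4516, -0.2768, 0.0734]
tool_rot: [-0.001, 1.0, 0.025, -0.003]
contact_force: [-12.8, 0.8, 10.9]
gripper_width: 0.998
grasp_force: 6.3
```

Call:
{"op": "drive_tool", "data": {
  "deltas": [
    {"gripper": 0, "offset": [0.002, 0, 0], "angular": [0, 0, 0]},
    {"gripper": 0, "offset": [0.004, 0, 0], "angular": [0, 0, 0]},
    {"gripper": 0, "offset": [0.004, 0, 0], "angular": [0, 0, 0]}
  ]
}}

```text
t: 42.2
eef_pos: [0.452, -0.2769, 0.0732]
tool_rot: [-0.002, 1.0, 0.024, -0.005]
contact_force: [-22.1, 0.6, 17.8]
gripper_width: 0.998
grasp_force: 11.0
```

Call:
{"op": "drive_tool", "data": {
  "deltas": [
    {"gripper": 0, "offset": [0.002, 0, 0], "angular": [0, 0, 0]},
    {"gripper": 0, "offset": [0.003, 0, 0], "angular": [0, 0, 0]},
    {"gripper": 0, "offset": [0.003, 0, 0], "angular": [0, 0, 0]}
  ]
}}

```text
t: 42.5
eef_pos: [0.4522, -0.2769, 0.0731]
tool_rot: [-0.003, 1.0, 0.024, -0.007]
contact_force: [-29.6, 1.8, 24.7]
gripper_width: 1.0
grasp_force: 14.9
```

Call:
{"op": "drive_tool", "data": {
  "deltas": [
    {"gripper": 0, "offset": [0.001, 0, 0], "angular": [0, 0, 0]},
    {"gripper": 0, "offset": [0.002, 0, 0], "angular": [0, 0, 0]},
    {"gripper": 0, "offset": [0.002, 0, 0], "angular": [0, 0, 0]}
  ]
}}

```text
t: 42.8
eef_pos: [0.4525, -0.2769, 0.073]
tool_rot: [-0.003, 1.0, 0.023, -0.008]
contact_force: [-34.1, 2.6, 28.1]
gripper_width: 0.997
grasp_force: 17.2
```

Call:
{"op": "drive_tool", "data": {
  "deltas": [
    {"gripper": 0, "offset": [0.001, 0, 0], "angular": [0, 0, 0]},
    {"gripper": 0, "offset": [0.0015, 0, 0], "angular": [0, 0, 0]},
    {"gripper": 0, "offset": [0.0015, 0, 0], "angular": [0, 0, 0]}
  ]
}}

```text
t: 43.1
eef_pos: [0.4529, -0.277, 0.0728]
tool_rot: [-0.003, 1.0, 0.022, -0.009]
contact_force: [-36.7, 1.2, 28.5]
gripper_width: 1.002
grasp_force: 18.5
```

I'll push prisms 4 and 1 singly with closed fingers, which needs less force.

Call:
{"op": "drive_tool", "data": {
  "deltas": [
    {"gripper": 0, "offset": [-0.03, 0, 0], "angular": [0, 0, 0]},
    {"gripper": 255, "offset": [-0.04, 0, -0.02], "angular": [0, 0, 0]},
    {"gripper": 255, "offset": [-0.04, -0.03, -0.02], "angular": [0, 0, 0]},
    {"gripper": 255, "offset": [-0.04, -0.06, -0.02], "angular": [0, 0, 0]},
    {"gripper": 255, "offset": [-0.04, -0.06, -0.02], "angular": [0, 0, 0]}
  ]
}}

```text
t: 43.6
eef_pos: [0.4232, -0.2144, 0.0933]
tool_rot: [-0.002, 1.0, 0.028, 0.0]
contact_force: [0.1, -0.3, 0.4]
gripper_width: 0.33
grasp_force: 0.0
```

Call:
{"op": "drive_tool", "data": {
  "deltas": [
    {"gripper": 255, "offset": [0, 0, 0], "angular": [0, 0, 0]},
    {"gripper": 255, "offset": [0, 0, 0], "angular": [0, 0, 0]},
    {"gripper": 255, "offset": [0, 0, 0], "angular": [0, 0, 0]}
  ]
}}

```text
t: 43.9
eef_pos: [0.4226, -0.2194, 0.0932]
tool_rot: [0.0, 1.0, 0.025, 0.0]
contact_force: [-0.6, -1.1, -0.6]
gripper_width: 0.001
grasp_force: 0.0
```

Run:
```python
from h import *
import ends
st();plan([((*F(-.171,.14),.0915),YF-np.pi/2)])
ends.ends(optics.read_camera("top"))
```

```text
t 43.9 pos [ 0.4226 -0.2194  0.0932] yaw -1.52 F [-0.6 -1.1 -0.6] w 0.001 g 0.0
0 off [0.0317, -0.001, 0.0017] ang [0.001, -0.001, -0.0]
1 front(mm) [-3.1 -3.8 -3.6 -3.3 -3.8] back [-160.8 -154.2 -150.4 -151.3 -151.6]
2 front(mm) [-0.8 -0.6  0.4 -0.3 -1.1] back [   nan    nan    nan -143.5 -146.9]
3 front(mm) [-0.8  0.2 -0.8 -1.6 -1.8] back [   nan    nan    nan    nan -163.6]
4 front(mm) [-1.1 -2.3 -2.6 -2.1 -2.1] back [   nan    nan -166.1    nan    nan]
fence foot(mm) [-3.9 -4.4  nan -4.1 -3.4]
```

Call:
{"op": "drive_tool", "data": {
  "deltas": [
    {"gripper": 255, "offset": [0.01, 0, 0.001], "angular": [0, 0, 0]},
    {"gripper": 255, "offset": [0.02, 0, 0.001], "angular": [0, 0, 0]},
    {"gripper": 255, "offset": [0.028, 0, 0.001], "angular": [0, 0, 0]},
    {"gripper": 255, "offset": [0.034, 0, 0.001], "angular": [0, 0, 0]},
    {"gripper": 255, "offset": [0.034, 0, 0.001], "angular": [0, 0, 0]}
  ]
}}

```text
t: 44.45
eef_pos: [0.4506, -0.217, 0.0909]
tool_rot: [-0.002, 1.0, 0.024, -0.005]
contact_force: [-16.5, -0.2, 11.5]
gripper_width: -0.002
grasp_force: 8.5
```

Call:
{"op": "drive_tool", "data": {
  "deltas": [
    {"gripper": 255, "offset": [0.002, 0, 0], "angular": [0, 0, 0]},
    {"gripper": 255, "offset": [0.004, 0, 0], "angular": [0, 0, 0]},
    {"gripper": 255, "offset": [0.004, 0, 0], "angular": [0, 0, 0]}
  ]
}}

```text
t: 44.75
eef_pos: [0.451, -0.217, 0.0907]
tool_rot: [-0.003, 1.0, 0.023, -0.008]
contact_force: [-27.5, 0.1, 21.9]
gripper_width: -0.003
grasp_force: 13.6
```

Call:
{"op": "drive_tool", "data": {
  "deltas": [
    {"gripper": 255, "offset": [0.002, 0, 0], "angular": [0, 0, 0]},
    {"gripper": 255, "offset": [0.004, 0, 0], "angular": [0, 0, 0]},
    {"gripper": 255, "offset": [0.004, 0, 0], "angular": [0, 0, 0]}
  ]
}}

```text
t: 45.05
eef_pos: [0.4513, -0.217, 0.0902]
tool_rot: [-0.003, 1.0, 0.023, -0.011]
contact_force: [-36.1, -0.5, 27.5]
gripper_width: -0.002
grasp_force: 18.2
```

Call:
{"op": "drive_tool", "data": {
  "deltas": [
    {"gripper": 255, "offset": [-0.03, 0, 0], "angular": [0, 0, 0]},
    {"gripper": 255, "offset": [-0.042, 0.03, 0], "angular": [0, 0, 0]},
    {"gripper": 255, "offset": [-0.042, 0.08, 0], "angular": [0, 0, 0]},
    {"gripper": 255, "offset": [-0.042, 0.122, 0], "angular": [0, 0, 0]},
    {"gripper": 255, "offset": [-0.042, 0.122, 0], "angular": [0, 0, 0]}
  ]
}}

```text
t: 45.55
eef_pos: [0.4285, -0.3472, 0.093]
tool_rot: [0.003, 1.0, 0.023, 0.001]
contact_force: [0.0, 1.2, 0.5]
gripper_width: 0.005
grasp_force: 0.0
```

Call:
{"op": "drive_tool", "data": {
  "deltas": [
    {"gripper": 255, "offset": [0.01, 0, 0], "angular": [0, 0, 0]},
    {"gripper": 255, "offset": [0.02, 0, 0], "angular": [0, 0, 0]},
    {"gripper": 255, "offset": [0.026, 0, 0], "angular": [0, 0, 0]},
    {"gripper": 255, "offset": [0.031, 0, 0], "angular": [0, 0, 0]},
    {"gripper": 255, "offset": [0.031, 0, 0], "angular": [0, 0, 0]}
  ]
}}

```text
t: 46.05
eef_pos: [0.4571, -0.3372, 0.0914]
tool_rot: [-0.001, 1.0, 0.026, -0.003]
contact_force: [-9.7, 1.7, 6.1]
gripper_width: -0.001
grasp_force: 4.7
```

Call:
{"op": "drive_tool", "data": {
  "deltas": [
    {"gripper": 255, "offset": [0.002, 0, 0], "angular": [0, 0, 0]},
    {"gripper": 255, "offset": [0.004, 0, 0], "angular": [0, 0, 0]},
    {"gripper": 255, "offset": [0.004, 0, 0], "angular": [0, 0, 0]}
  ]
}}

```text
t: 46.35
eef_pos: [0.4574, -0.3373, 0.0914]
tool_rot: [-0.002, 1.0, 0.025, -0.005]
contact_force: [-18.6, 2.1, 15.9]
gripper_width: -0.0
grasp_force: 9.4
```

Run:
```python
from h import *
st();plan([((*F(-.171,.02),.0915),YF-np.pi/2)])
```

```text
t 46.4 pos [ 0.4574 -0.3373  0.0914] yaw -1.521 F [-18.6   2.1  15.9] w -0.0 g 9.4
0 off [0.0028, -0.0004, -0.0002] ang [-0.006, 0.013, -0.001]
```

Call:
{"op": "drive_tool", "data": {
  "deltas": [
    {"gripper": 255, "offset": [0.002, 0, 0], "angular": [0, 0, 0]},
    {"gripper": 255, "offset": [0.004, 0, 0], "angular": [0, 0, 0]},
    {"gripper": 255, "offset": [0.004, 0, 0], "angular": [0, 0, 0]}
  ]
}}

```text
t: 46.65
eef_pos: [0.4581, -0.3373, 0.0913]
tool_rot: [-0.003, 1.0, 0.024, -0.007]
contact_force: [-26.7, 3.5, 22.2]
gripper_width: -0.004
grasp_force: 13.8
```

Call:
{"op": "drive_tool", "data": {
  "deltas": [
    {"gripper": 255, "offset": [0.002, 0, 0], "angular": [0, 0, 0]},
    {"gripper": 255, "offset": [0.003, 0, 0], "angular": [0, 0, 0]},
    {"gripper": 255, "offset": [0.003, 0, 0], "angular": [0, 0, 0]}
  ]
}}

```text
t: 46.95
eef_pos: [0.4584, -0.3374, 0.0912]
tool_rot: [-0.004, 1.0, 0.023, -0.009]
contact_force: [-33.7, 4.0, 30.0]
gripper_width: -0.003
grasp_force: 17.4
```

The stall positions of all the ends lie on one line at the fence angle, to within 1 mm. I'll retreat and do a last numeric check.

Call:
{"op": "drive_tool", "data": {
  "deltas": [
    {"gripper": 255, "offset": [-0.03, 0, 0], "angular": [0, 0, 0]},
    {"gripper": 255, "offset": [-0.04, 0, -0.03], "angular": [0, 0, 0]},
    {"gripper": 255, "offset": [-0.03, 0, -0.08], "angular": [0, 0, 0]},
    {"gripper": 255, "offset": [-0.02, 0, -0.13], "angular": [0, 0, 0]},
    {"gripper": 255, "offset": [-0.02, 0, -0.15], "angular": [0, 0, 0]}
  ]
}}

```text
t: 47.45
eef_pos: [0.4536, -0.3387, 0.2459]
tool_rot: [0.001, 1.0, 0.027, 0.002]
contact_force: [0.9, -1.0, 0.9]
gripper_width: -0.002
grasp_force: 0.0
```

Call:
{"op": "drive_tool", "data": {
  "deltas": [
    {"gripper": 255, "offset": [0, -0.23, 0], "angular": [0, 0, -0.4]},
    {"gripper": 255, "offset": [0, -0.23, 0], "angular": [0, 0, -0.4]},
    {"gripper": 255, "offset": [0, -0.23, 0], "angular": [0, 0, -0.4]},
    {"gripper": 255, "offset": [0, -0.23, 0], "angular": [0, 0, -0.4]},
    {"gripper": 255, "offset": [0, -0.23, 0], "angular": [0, 0, -0.4]}
  ]
}}

```text
t: 47.95
eef_pos: [0.4383, -0.1044, 0.2416]
tool_rot: [-0.001, 0.983, 0.185, -0.0]
contact_force: [0.7, -0.1, -0.5]
gripper_width: 0.002
grasp_force: 0.0
```

Call:
{"op": "drive_tool", "data": {
  "deltas": [
    {"gripper": 255, "offset": [0.08, -0.21, 0], "angular": [0, 0, 0]},
    {"gripper": 255, "offset": [0.08, -0.21, 0], "angular": [0, 0, 0]},
    {"gripper": 255, "offset": [0.08, -0.21, 0], "angular": [0, 0, 0]},
    {"gripper": 255, "offset": [0.08, -0.21, 0], "angular": [0, 0, 0]},
    {"gripper": 255, "offset": [0.08, -0.21, 0], "angular": [0, 0, 0]}
  ]
}}

```text
t: 48.45
eef_pos: [0.4374, 0.1213, 0.242]
tool_rot: [-0.001, 0.983, 0.186, 0.0]
contact_force: [0.4, -0.3, -0.5]
gripper_width: 0.004
grasp_force: 0.0
```

Run:
```python
from h import *
import ends
st()
im=optics.read_camera("top");cv2.imwrite("pics/nraw.png",im)
ends.ends(im)
# lateral: brightness profile along the row at mid-length and ends (fence frame y, z=.04)
g=cv2.cvtColor(im,cv2.COLOR_BGR2GRAY).astype(np.float32)
for x in (-.03,-.08,-.13):
    s=np.arange(-.03,.19,.002);px=w2px("top",np.array([[*F(x,t),.04] for t in s])).astype(np.float32)
    v=cv2.remap(g,px[:,:1],px[:,1:],cv2.INTER_LINEAR).ravel();print(x,v.astype(int).tolist())
```

```text
t 48.5 pos [0.4374 0.1213 0.242 ] yaw -1.197 F [ 0.4 -0.3 -0.5] w 0.004 g 0.0
1 front(mm) [ -1.1  -0.8  -0.3  -0.1 -25.2] back [-161.4 -162.  -162.6 -161.7 -161.4]
2 front(mm) [-1.3 -0.8 -0.1 -1.3 -1.8] back [-162.6 -163.  -162.  -161.7 -162. ]
3 front(mm) [-0.8 -0.1 -1.6 -2.1 -2.1] back [-163.  -162.3 -162.6 -162.3 -163. ]
4 front(mm) [-0.8 -1.8 -2.6 -2.6 -2.1] back [-163.  -162.3 -162.6 -163.3 -163.9]
fence foot(mm) [-4.4 -3.6  nan -4.1 -4.1]
-0.03 [98, 97, 99, 101, 97, 98, 103, 115, 120, 116, 115, 115, 114, 114, 119, 138, 184, 225, 222, 221, 219, 215, 215, 217, 217, 217, 218, 216, 216, 218, 219, 219, 220, 216, 205, 183, 196, 219, 220, 220, 219, 217, 217, 217, 217, 217, 217, 217, 218, 219, 219, 219, 220, 216, 203, 168, 191, 222, 222, 220, 218, 218, 217, 217, 217, 217, 216, 215, 215, 216, 218, 219, 220, 218, 211, 193, 204, 224, 221, 219, 219, 219, 218, 218, 217, 216, 217, 217, 217, 217, 217, 218, 220, 222, 221, 213, 163, 109, 96, 92, 91, 91, 92, 95, 95, 95, 95, 94, 94, 96]
-0.08 [102, 102, 101, 101, 99, 99, 99, 115, 122, 119, 118, 117, 116, 117, 130, 160, 204, 233, 228, 226, 225, 22
[... 298 characters left out ...]
225, 223, 222, 223, 224, 225, 224, 223, 222, 223, 224, 226, 230, 236, 221, 140, 110, 103, 105, 106, 106, 106, 105, 103, 102, 105, 109, 107, 107]
-0.13 [103, 104, 104, 101, 102, 101, 97, 109, 118, 122, 134, 135, 125, 122, 139, 185, 214, 230, 228, 226, 225, 223, 224, 225, 225, 226, 228, 228, 229, 229, 230, 230, 229, 225, 200, 170, 210, 226, 226, 225, 225, 224, 226, 226, 227, 228, 228, 227, 226, 226, 228, 229, 228, 225, 210, 202, 223, 227, 227, 225, 225, 225, 225, 226, 226, 225, 226, 227, 228, 229, 229, 229, 228, 227, 227, 227, 226, 227, 227, 227, 226, 226, 226, 225, 225, 227, 227, 228, 228, 228, 229, 229, 231, 234, 238, 180, 112, 103, 101, 102, 102, 104, 106, 107, 105, 102, 105, 107, 106, 106]
```

```bash
python3 -c "
from h import *
print(bot.hand_in())"
```

```text
the job is handed in; nothing more can be done
None
```

I handed the job in at about 48 s. All four prisms (two from the drawer, two loose) are in one tight row in the fence corner, ends flush to about 1 mm. The drawer was pulled to its stop, emptied and pushed fully home. I steered clear of everything else on the bench but took no final image check of it, and the hand-in returned no verdict.

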